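# Tip the tray of spent tubes over the bin's rim

### The arm

A 6-joint arm with a two-finger parallel gripper is mounted at the origin on a cart in front of the work surface, level with it; the furniture and walls round the work are solid. World frame = base frame: x ahead of the robot, y to its left, z up, the work surface at z = 0. Lengths are in m, angles in rad, forces in N, time in s.
With the tool pointing down it reaches from about 0.25 to 0.775 m from the base axis. Payload 4 kg.
Tool frame: the origin (TCP) lies at the very end of the fingers, on their centre line; the grasp point (between the pads) lies 19 mm behind it; y points along the fingers, x is the direction in which the jaws open and shut, and the axes are right-handed (so a half turn about y gives the same grasp; the last joint's range is limited). The gripper opens to 94 mm and grips with 3 to 60 N. Pads are 16 mm wide; open, the fingers measure 119 mm over their backs; the gripper's body (75 mm by 177 mm) begins 78 mm behind the grasp point.
Start: joints at [1.083, 0.087, 1.371, -0, 1.684, -0.103], TCP at [0.206, 0.51, 0.206] pointing down, gripper open.
Joint ranges: [-3.1, 3.1], [-0.76, 2.03], [0.27, 2.55], [-1.08, 4.22], [0.17, 2.65], [-2.57, 2.57]. Speed limits (rad/s): [2.79, 2.79, 3.14, 3.14, 3.14, 3.14].

### API

Orientations are given as [roll, pitch, yaw] about the fixed x, y, z axes, in that order (R = Rz(yaw) Ry(pitch) Rx(roll)).
In Python, from bench import robot gives the robot as it stands.
- The arm moves only by the shell command python3 -m handwheel 'ROWS' [OPENING]. ROWS is JSON, a list of rows, each an object with "delta_pos": the shift along the tool's x, y, z in mm, a list of three; "yaw": the turn about the tool's y in rad. A call has 1 to 12 rows; each row is the pose to reach, as a shift and turn from the pose commanded when the call began, along the tool's axes at that moment; what a row does not reach only later rows make up. A row lasts 1/10 s, in which the tool goes at most 50 mm and 8.59 degrees, less where a joint would pass 70% of its speed; a pose out of reach is approached as far as the arm can. A call with a gripper value outside its range is refused whole. OPENING is the closure in counts, from 0 (fully open) to 255 (shut), set as the call begins (- or left out, the last holds). The fingers move at their own pace and stop on an object; the grip force is fixed at half the most. Time passes only in rows, so rows that repeat a pose let the fingers close. It gives the time, the measured TCP pose, the force and the opening at its end, in the units of the state.
- robot.get_obs(): the state, without advancing time (a new reading comes with each control period).
- robot.snapshot(name): name is "scene" or "top" or "wrist"; returns a dict with "image" (480x640x3 uint8, red, green, blue), "fx", "fy", "cx", "cy" (pixels), "rvec" (rotation vector, rad) and "tvec" (3), from world to camera coordinates, as OpenCV has them. Camera axes: x right, y down, z forward; pixel columns grow to the right and rows downward; lengths in m; the calibration is good to about 2 mm. The wrist camera is an equidistant fisheye: a pixel r from the principal point sees the ray r / f radians off the axis. A picture is of the moment at which its call begins. There is no depth.
- robot.close_job(): hands the job in, once; it reports no verdict.
The state is a dict: "time": time; "joint_positions": joint angles; "qvel": joint speeds; "joint_torque": joint torques, N m; "tool_pos": TCP position; "ee_rot": TCP orientation; "wrist_force": force on the tool from outside, world axes, zero at the start; "wrist_torque": the same for the moment, N m; "width": finger opening in m.
Only numpy, scipy, OpenCV 4.12 (cv2) and the standard library are available. Lean on these libraries where they do the work, as an engineer would, in place of code of your own. Each camera call takes 0.05 s, during which the arm holds its last target.

### The job

Empty the steel tray of spent blood tubes into the off-white discard bin: hook the tray's turned-down edge over the middle of the rim that faces it, with the tubes still in the tray, draw it gently back until that edge catches on the rim from inside, and lift the tray's back end so that it swings up and over on that rim until every tube has gone into the bin. Then lower the tray's back end on to the desk again and leave the empty tray leaning, still hooked on the rim. The bin is light: do not drag or tip it, and leave the things round about alone.

Things in the scene. Friction and masses are not known exactly. Their poses are not given: they have to be found in the camera images.
- tray: Bare steel tipping tray, 207 mm long (273 with its back bar), 100 wide, about 0.4 kg. Origin: centre of the underside of the flat floor; +x points to the open pouring end, z up. Floor from x = -90 to 25 mm, then a shallow ramp (10 deg) up to x = 92. Back wall 40 mm high at x = -90, side walls 36 mm. Stands flat on the desk with five tubes lying in it. Its centre of mass is near x = -12, z = 28 mm.
- arch (a point): Centre of the black moulded grip on the carrying arch over the middle of the tray (tray x = 0, z = 80 mm): a bar parallel to the tray's y, 72 mm long, 12 mm wide along the tray's x, 18 mm high, flat sides. Free space under it. A firm grip on the flat sides holds the tray level; hold it loosely and the tray swings.
- back_bar (a point): Middle of the back bar: a round steel bar of 9 mm diameter parallel to the tray's y, straight for 68 mm, at tray x = -155 mm, z = 58 mm, 60 mm clear behind the back wall. The bar can turn between the fingers as the tray tips.
- lip (a point): Middle of the underside of the flat lip shelf that rests on the rim (tray x = 101, z = 12 mm). The rim lies in a groove under it, 21 mm wide: inside stop is the turned-down edge at x = 111 to 113, reaching down to z = 4 mm; outside stop a bead at x = 86 to 90 mm, reaching down to z = 8 mm. Drawn back, the tray stops when the edge meets the rim; the groove is hidden from above.
- discard_bin: Open square off-white plastic bench bin for spent tubes, 180 x 180 mm outside, walls 3 mm, floor about 3 mm, loose on the desk, about 0.75 kg, so that a pull of a few newtons drags it. Origin: centre of its underside, z up. All round the top runs a rolled rim of 8 mm diameter over the walls, its top 85 mm above the desk. +x points away from the tray; the side that faces the tray is the -x one.
- rim_near (a point): Top of the rim, middle of the bin side that faces the tray (bin x = -88, y = 0, z = 85 mm); this rim runs along the bin's y.
- empty_rack: Empty wire tube rack 139 x 84 x 85 mm, loose bystander left of the bin. Origin: centre of its underside.
- dropper: Brown dropper bottle, 29 mm diameter, 102 mm high, loose bystander. Origin: centre of its underside.
- eyepiece: Black spare eyepiece, 39 mm diameter, 46 mm high, loose bystander. Origin: centre of its underside.
- slides: Green slide box 73 x 105 x 34 mm, loose bystander. Origin: centre of its underside.
- tube_0: Capped blood sample tube, 13 mm diameter, 77 mm long, cap 16 mm diameter, lying in the tray. Origin: middle of its round bottom end; z runs along the tube to the cap. It rolls freely on a slope; lying lengthwise it slides only on a steep one (about 40 deg and more).
- tube_0_mid (a point): Middle of tube_0, on its axis, 38 mm from the bottom end.
- tube_1: Capped blood sample tube, 13 mm diameter, 77 mm long, cap 16 mm diameter, lying in the tray. Origin: middle of its round bottom end; z runs along the tube to the cap. It rolls freely on a slope; lying lengthwise it slides only on a steep one (about 40 deg and more).
- tube_1_mid (a point): Middle of tube_1, on its axis, 38 mm from the bottom end.
- tube_2: Capped blood sample tube, 13 mm diameter, 77 mm long, cap 16 mm diameter, lying in the tray. Origin: middle of its round bottom end; z runs along the tube to the cap. It rolls freely on a slope; lying lengthwise it slides only on a steep one (about 40 deg and more).
- tube_2_mid (a point): Middle of tube_2, on its axis, 38 mm from the bottom end.
- tube_3: Capped blood sample tube, 13 mm diameter, 77 mm long, cap 16 mm diameter, lying in the tray. Origin: middle of its round bottom end; z runs along the tube to the cap. It rolls freely on a slope; lying lengthwise it slides only on a steep one (about 40 deg and more).
- tube_3_mid (a point): Middle of tube_3, on its axis, 38 mm from the bottom end.
- tube_4: Capped blood sample tube, 13 mm diameter, 77 mm long, cap 16 mm diameter, lying in the tray. Origin: middle of its round bottom end; z runs along the tube to the cap. It rolls freely on a slope; lying lengthwise it slides only on a steep one (about 40 deg and more).
- tube_4_mid (a point): Middle of tube_4, on its axis, 38 mm from the bottom end.

How it is judged:
On the way, in this order (a step that is already met when the one before it is completed fails the run):
1. the loaded tray's edge hooked over the middle of the near rim, resting on it and drawn back until the edge meets the rim (within 5 mm), all five tubes still in the tray (y of lip in the frame of discard_bin between -0.036 and 0.036 m and z of lip in the frame of discard_bin between 0.074 and 0.098 m and x of lip in the frame of discard_bin between -0.105 and -0.0905 m and contact force between tray and discard_bin above 0.4 N and x of tube_0_mid in the frame of tray between -0.092 and 0.105 m and y of tube_0_mid in the frame of tray between -0.05 and 0.05 m and z of tube_0_mid in the frame of tray between 0 and 0.06 m and x of tube_1_mid in the frame of tray between -0.092 and 0.105 m and y of tube_1_mid in the frame of tray between -0.05 and 0.05 m and z of tube_1_mid in the frame of tray between 0 and 0.06 m and x of tube_2_mid in the frame of tray between -0.092 and 0.105 m and y of tube_2_mid in the frame of tray between -0.05 and 0.05 m and z of tube_2_mid in the frame of tray between 0 and 0.06 m and x of tube_3_mid in the frame of tray between -0.092 and 0.105 m and y of tube_3_mid in the frame of tray between -0.05 and 0.05 m and z of tube_3_mid in the frame of tray between 0 and 0.06 m and x of tube_4_mid in the frame of tray between -0.092 and 0.105 m and y of tube_4_mid in the frame of tray between -0.05 and 0.05 m and z of tube_4_mid in the frame of tray between 0 and 0.06 m), for 0.2 s.
2. the tray swung up steeply (its back bar over 0.26 m above the desk) with its edge still hooked on the rim and bearing on it (x of lip in the frame of discard_bin between -0.102 and -0.072 m and y of lip in the frame of discard_bin between -0.036 and 0.036 m and z of lip in the frame of discard_bin between 0.074 and 0.098 m and contact force between tray and discard_bin above 0.3 N and height (world z) of back_bar above 0.26 m), for 0.2 s.
At the end, for the whole second after the job is handed in: All five tubes lie still inside the bin, below its rim. The tray is at rest, its lip still on the near rim (within 15 mm across it, 36 mm of its middle along it, 13 mm in height), its back end down on the desk (back bar below 50 mm). The bin stands flat (x of tube_0_mid in the frame of discard_bin between -0.087 and 0.087 m and y of tube_0_mid in the frame of discard_bin between -0.087 and 0.087 m and z of each of tube_0_mid, tube_1_mid, tube_2_mid, tube_3_mid, tube_4_mid in the frame of discard_bin below 0.08 m and linear speed of each of tube_0, tube_1, tube_2, tube_3, tube_4 below 0.03 m/s and x of tube_1_mid in the frame of discard_bin between -0.087 and 0.087 m and y of tube_1_mid in the frame of discard_bin between -0.087 and 0.087 m and x of tube_2_mid in the frame of discard_bin between -0.087 and 0.087 m and y of tube_2_mid in the frame of discard_bin between -0.087 and 0.087 m and x of tube_3_mid in the frame of discard_bin between -0.087 and 0.087 m and y of tube_3_mid in the frame of discard_bin between -0.087 and 0.087 m and x of tube_4_mid in the frame of discard_bin between -0.087 and 0.087 m and y of tube_4_mid in the frame of discard_bin between -0.087 and 0.087 m and x of lip in the frame of discard_bin between -0.102 and -0.072 m and y of lip in the frame of discard_bin between -0.036 and 0.036 m and z of lip in the frame of discard_bin between 0.074 and 0.098 m and height (world z) of back_bar below 0.05 m and angle between tray's own z axis and vertical below 0.6 rad and linear speed of tray below 0.02 m/s and angle between discard_bin's own z axis and vertical below 0.08 rad); the robot touches nothing.
It fails at once if the bin is dragged more than 15 mm or tipped (distance of discard_bin from where it was at the start of the episode above 0.015 m or angle between discard_bin's own z axis and vertical above 0.3 rad).
It fails at once if the empty rack is pushed more than 20 mm or knocked over (distance of empty_rack from where it was at the start of the episode above 0.02 m or angle between empty_rack's own z axis and vertical above 0.5 rad).
It fails at once if the dropper bottle is pushed more than 20 mm or knocked over (distance of dropper from where it was at the start of the episode above 0.02 m or angle between dropper's own z axis and vertical above 0.5 rad).
It fails at once if the eyepiece is pushed more than 20 mm or knocked over (distance of eyepiece from where it was at the start of the episode above 0.02 m or angle between eyepiece's own z axis and vertical above 0.5 rad).
It fails at once if the slide box is pushed more than 20 mm or knocked over (distance of slides from where it was at the start of the episode above 0.02 m or angle between slides's own z axis and vertical above 0.5 rad).
It also fails if it takes over 64 s, if anything falls off the work surface, if the arm or the gripper's body presses on something with over 40 N, if the wrist force passes 120 N, or if a joint passes its speed limit or range.

## Working session

There is one attempt and no reset: what is moved stays moved. The work goes in short steps, Python scripts to look and compute and a shell command to move; the robot and the scene stay as the last step left them, time stands still between calls to the robot, and variables do not carry over. Pictures are saved under pics/ and viewed, and the job is handed in when it is done.

```bash
ls; mkdir -p pics
python3 - <<'E'
from bench import robot
import cv2
o=robot.get_obs()
for k,v in o.items(): print(k,v)
for n in ["scene","top","wrist"]:
    s=robot.snapshot(n); cv2.imwrite(f"pics/{n}0.png",s["image"][:,:,::-1]); print(n,{k:v for k,v in s.items() if k!="image"})
E
```

```text
pics
time 0.0
joint_positions [ 1.08289902e+00  8.79536301e-02  1.37222075e+00 -3.36891938e-05
  1.68360620e+00 -1.03129583e-01]
qvel [-4.04425217e-04  2.85800957e-05 -3.75375363e-04 -5.04598424e-04
 -2.10892018e-03 -4.02561364e-04]
joint_torque [-1.79577869e-04 -3.40177310e+01 -3.02425039e+01  7.19224149e-02
  3.29249678e-02 -1.76802346e-04]
tool_pos [0.20621345 0.50929249 0.20432193]
ee_rot [-1.57060439  0.00217974  1.18602506]
wrist_force [-0.88561019  0.26632257 -0.58350411]
wrist_torque [-0.0104065  0.0137712 -0.051369 ]
width 0.0938649950992204
scene {'fx': 480.806724682916, 'fy': 480.806724682916, 'cx': 318.6161583651221, 'cy': 237.44960218281378, 'rvec': array([ 2.2408102 , -1.04065869,  0.36888855]), 'tvec': array([-0.36429975,  0.32565867,  1.2425483 ])}
top {'fx': 433.7185759409831, 'fy': 433.7185759409831, 'cx': 319.71305885719204, 'cy': 238.45528963152225, 'rvec': array([ 2.16953303, -2.21201505,  0.03012325]), 'tvec': array([-0.04425103,  0.48140772,  1.08645262])}
wrist {'fx': 371.64829954431775, 'fy': 371.64829954431775, 'cx': 313.52470951795294, 'cy': 240.64526649852365, 'rvec': array([-2.40203705, -1.61658239, -0.23026524]), 'tvec': array([-0.54913624, -0.02897305,  0.39247143])}
```

View pics/scene0.png

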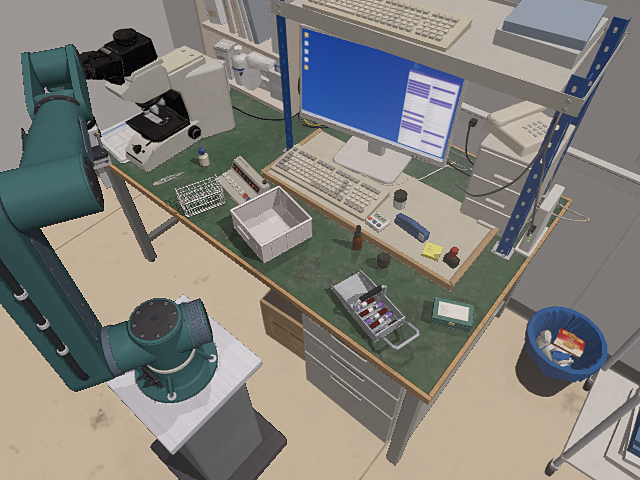

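View pics/top0.png

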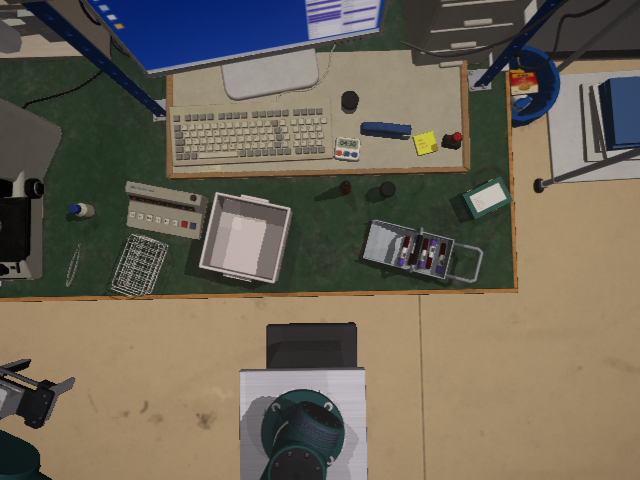

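View pics/wrist0.png

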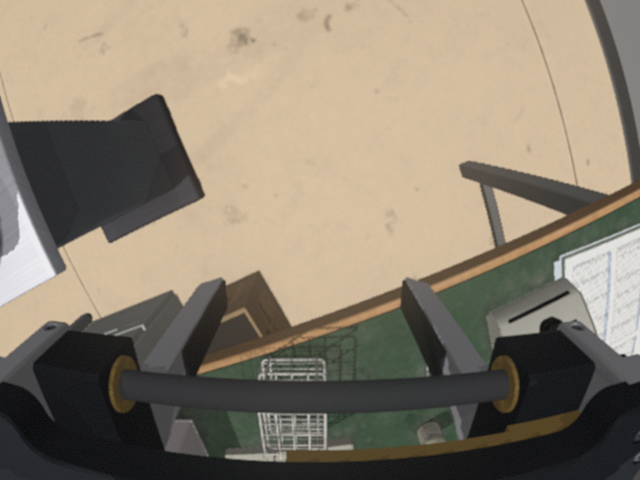

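```bash
cat > h.py <<'E'
import numpy as np, cv2
from bench import robot
from scipy.spatial.transform import Rotation as Ro
def snap(n,f):
    s=robot.snapshot(n); cv2.imwrite(f"pics/{f}.png",s["image"][:,:,::-1]); return s
def ray(s,u,v,fish=False):
    R=cv2.Rodrigues(np.array(s["rvec"]))[0]; t=np.array(s["tvec"]).ravel()
    a=np.array([(u-s["cx"])/s["fx"],(v-s["cy"])/s["fy"]])
    if fish:
        th=np.hypot(*a); d=np.r_[a/th*np.sin(th),np.cos(th)]
    else: d=np.r_[a,1]; d/=np.linalg.norm(d)
    return -R.T@t, R.T@d
def plane(s,u,v,z,fish=False):
    c,d=ray(s,u,v,fish); return c+d*(z-c[2])/d[2]
def tri(*rays):
    A=np.zeros((3,3));b=np.zeros(3)
    for c,d in rays:
        P=np.eye(3)-np.outer(d,d);A+=P;b+=P@c
    p=np.linalg.solve(A,b)
    return p,[float(np.linalg.norm((np.eye(3)-np.outer(d,d))@(p-c))) for c,d in rays]
def proj(s,p):
    R=cv2.Rodrigues(np.array(s["rvec"]))[0]; q=R@np.array(p)+np.array(s["tvec"]).ravel()
    return s["fx"]*q[0]/q[2]+s["cx"],s["fy"]*q[1]/q[2]+s["cy"]
def crop(f,g,x0,y0,x1,y1,k):
    im=cv2.imread(f"pics/{f}.png")[y0:y1,x0:x1]; cv2.imwrite(f"pics/{g}.png",cv2.resize(im,None,fx=k,fy=k,interpolation=cv2.INTER_CUBIC))
E
python3 - <<'E'
from h import *
crop("top0","top0b",180,160,300,300,4)
crop("top0","top0t",350,200,510,300,5)
crop("scene0","sc0b",220,170,330,270,5)
crop("scene0","sc0t",320,250,480,360,5)
E
```

```text
(no output)
```

View pics/top0t.png

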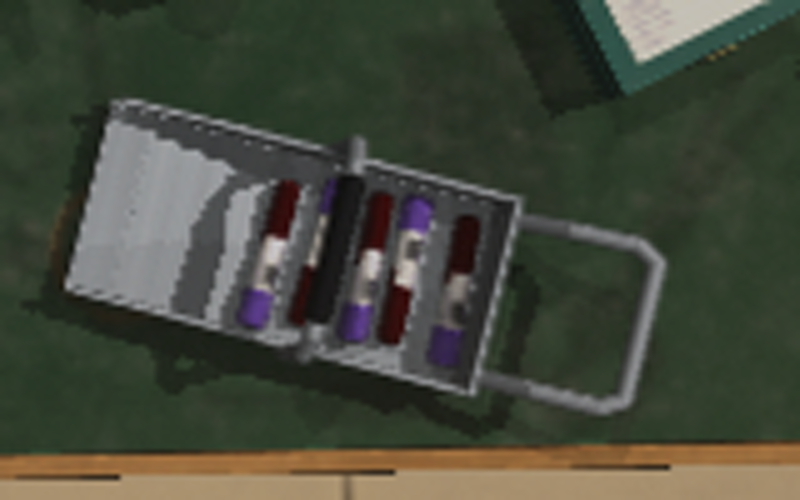

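View pics/sc0t.png

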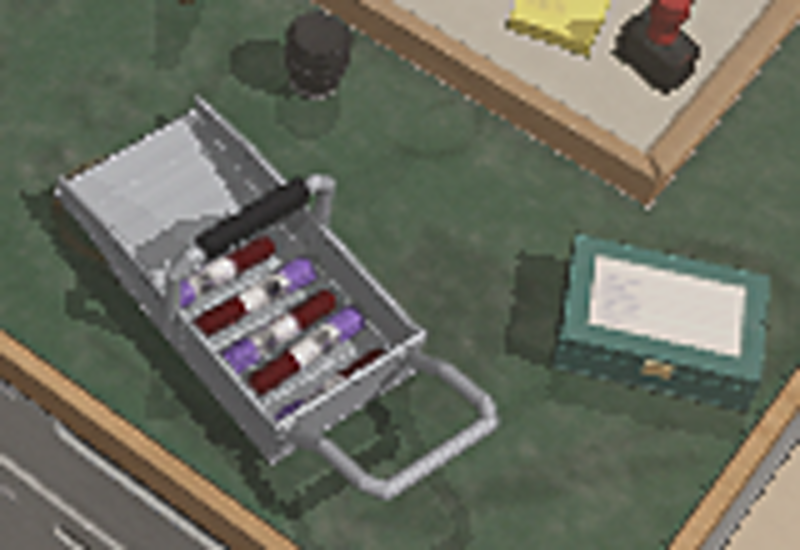

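View pics/top0b.png

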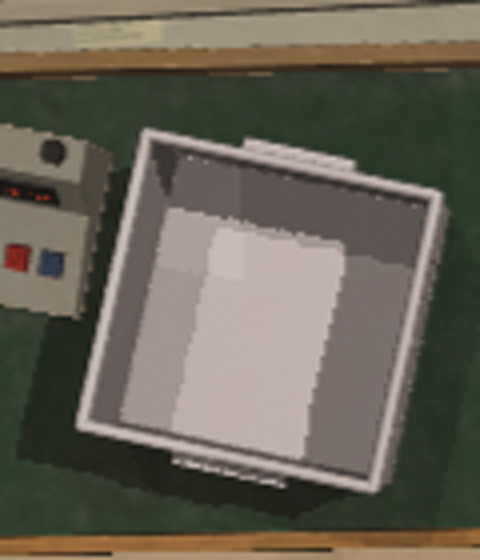

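View pics/sc0b.png

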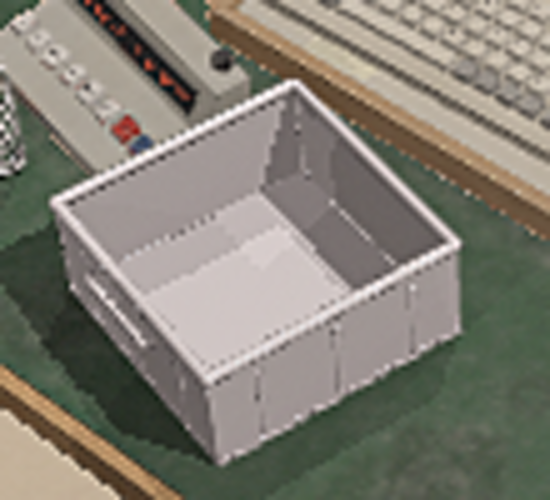

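Run:
```python
from h import *
np.set_printoptions(precision=4,suppress=True)
t=robot.snapshot("top");s=robot.snapshot("scene")
def o(p,x0,y0,k): return ((p[0]+.5)/k-.5+x0,(p[1]+.5)/k-.5+y0)
def m(pt,ps,T,S): 
    return tri(ray(t,*o(pt,*T)),ray(s,*o(ps,*S)))
Tb=(180,160,4);Sb=(220,170,5);Tt=(350,200,5);St=(320,250,5)
for n,a,b in [("nr_hi",(437,195),(457,243)),("nr_lo",(377,487),(212,378)),("far_hi",(147,133),(297,85)),("far_lo",(83,427),(57,203))]:
    print(n,*m(a,b,Tb,Sb), plane(t,*o(a,*Tb),.083))
for n,a,b in [("grip hi",(350,178),(305,188)),("grip lo",(322,322),(202,248)),("grip c",(337,250),(253,215)),
  ("bar hi",(662,262),(490,412)),("bar lo",(628,403),(385,490)),("bar c",(645,332),(440,452)),
  ("back hi",(519,200),(422,338)),("back lo",(475,392),(280,425)),("front hi",(117,103),(200,100)),("front lo",(66,288),(60,188))]:
    print(n,*m(a,b,Tt,St), plane(t,*o(a,*Tt),.08))
```

```text
nr_hi [0.5494 0.0174 0.0841] [0.0007311733486984411, 0.0007311733486986205] [0.55  0.017 0.083]
nr_lo [0.3779 0.0553 0.0858] [0.0007492531100764077, 0.0007492531100764871] [0.3782 0.0551 0.083 ]
far_hi [0.5908 0.1905 0.0799] [0.0006450122033330732, 0.0006450122033329705] [0.5907 0.1892 0.083 ]
far_lo [0.4165 0.2286 0.0844] [0.0003630276185168199, 0.00036302761851668045] [0.4167 0.2287 0.083 ]
grip hi [ 0.4801 -0.2899  0.0818] [0.00029108331050452035, 0.00029108331050451325] [ 0.4804 -0.2905  0.08  ]
grip lo [ 0.4121 -0.2731  0.0868] [0.0012522063107372786, 0.0012522063107371527] [ 0.4128 -0.2754  0.08  ]
grip c [ 0.4457 -0.2812  0.087 ] [0.0010571913633893703, 0.0010571913633894213] [ 0.4466 -0.2834  0.08  ]
bar hi [ 0.4371 -0.438   0.0695] [0.0013895414679950544, 0.0013895414679949993] [ 0.438  -0.4353  0.08  ]
bar lo [ 0.3701 -0.4212  0.0639] [0.0018108526953079926, 0.0018108526953079858] [ 0.3723 -0.4172  0.08  ]
bar c [ 0.4041 -0.4303  0.0654] [0.0012764840906081304, 0.0012764840906080664] [ 0.4053 -0.4262  0.08  ]
back hi [ 0.4689 -0.3802  0.039 ] [0.0015059376466999225, 0.0015059376466998902] [ 0.4684 -0.3694  0.08  ]
back lo [ 0.3758 -0.3545  0.0439] [0.0015725253164560874, 0.0015725253164560456] [ 0.3787 -0.346   0.08  ]
front hi [ 0.5233 -0.1881  0.0281] [0.0011789021026877373, 0.0011789021026877458] [ 0.5181 -0.1817  0.08  ]
front lo [ 0.4309 -0.1606  0.0159] [0.00016054447632926492, 0.00016054447632916224] [ 0.4311 -0.1555  0.08  ]
```

```bash
cat >> h.py <<'E'
def go(x,y,z,yaw=None,show=True):
    o=robot.get_obs(); R=Ro.from_euler("xyz",o["ee_rot"]).as_matrix()
    d=R.T@(np.array([x,y,z])-o["tool_pos"])*1000
    cy=np.arctan2(R[1,0],R[0,0])
    print("delta",np.round(d,1),"yaw",None if yaw is None else round(-(yaw-cy),4),"| cur",np.round(o["tool_pos"],4),"yaw",round(float(cy),4))
E
python3 - <<'E'
from h import *
t=robot.snapshot("top")
for n,p,z in [("dropper",(345,187),.1),("eyep",(387,190),.046),("slides",(487,198),.034)]: print(n,plane(t,*p,z))
go(.446,-.282,.20,1.294)
E
python3 -m handwheel --help 2>&1 | head -5
```

```text
dropper [ 0.59535399 -0.1162684   0.1       ]
eyep [ 0.59449219 -0.22136753  0.046     ]
slides [ 0.57114445 -0.46862183  0.034     ]
delta [-643.8    5.5 -519.2] yaw -0.108 | cur [0.2064 0.5096 0.2051] yaw 1.186
invalid input: not JSON, or not a number
```

```bash
python3 -m handwheel '[{"delta_pos":[-15,0,-12],"yaw":0},{"delta_pos":[-45,0,-36],"yaw":0},{"delta_pos":[-80,0,-65],"yaw":0},{"delta_pos":[-116,0,-93],"yaw":0},{"delta_pos":[-152,0,-122],"yaw":0},{"delta_pos":[-188,0,-151],"yaw":0},{"delta_pos":[-224,0,-180],"yaw":0},{"delta_pos":[-260,0,-209],"yaw":0},{"delta_pos":[-296,0,-238],"yaw":0},{"delta_pos":[-332,0,-267],"yaw":0},{"delta_pos":[-360,0,-290],"yaw":0},{"delta_pos":[-370,0,-298],"yaw":0}]' 0; python3 -c "
from h import *
go(.446,-.282,.20,1.294)"
```

```text
time: 1.5
tool_pos: [0.3442, 0.0522, 0.2055]
ee_rot: [-1.572, 0.001, 1.181]
wrist_force: [-0.6, 0.3, 0.2]
width: 0.094
delta [-270.5    5.9 -221. ] yaw -0.1128 | cur [0.3442 0.0522 0.2055] yaw 1.1812
```

```bash
python3 -m handwheel '[{"delta_pos":[-20,0,-16],"yaw":0},{"delta_pos":[-55,0,-45],"yaw":-0.02},{"delta_pos":[-90,0,-74],"yaw":-0.04},{"delta_pos":[-125,0,-103],"yaw":-0.06},{"delta_pos":[-160,0,-132],"yaw":-0.08},{"delta_pos":[-195,0,-161],"yaw":-0.1},{"delta_pos":[-230,0,-190],"yaw":-0.108},{"delta_pos":[-255,0,-210],"yaw":-0.108},{"delta_pos":[-268,0,-220],"yaw":-0.108},{"delta_pos":[-268,0,-220],"yaw":-0.108},{"delta_pos":[-268,0,-220],"yaw":-0.108}]' 0; python3 -c "
from h import *
go(.446,-.282,.20,1.294)
s=snap('wrist','w1'); print(s['rvec'],s['tvec'])"
```

```text
time: 2.6
tool_pos: [0.4469, -0.275, 0.2054]
ee_rot: [-1.57, -0.001, 1.294]
wrist_force: [-0.6, -0.7, 0.1]
width: 0.0939
delta [-7.   5.4 -1.1] yaw 0.0004 | cur [ 0.4469 -0.275   0.2054] yaw 1.2944
[-2.31871729 -1.7494394  -0.25261762] [ 0.14162804 -0.51466309  0.25078648]
```

View pics/w1.png

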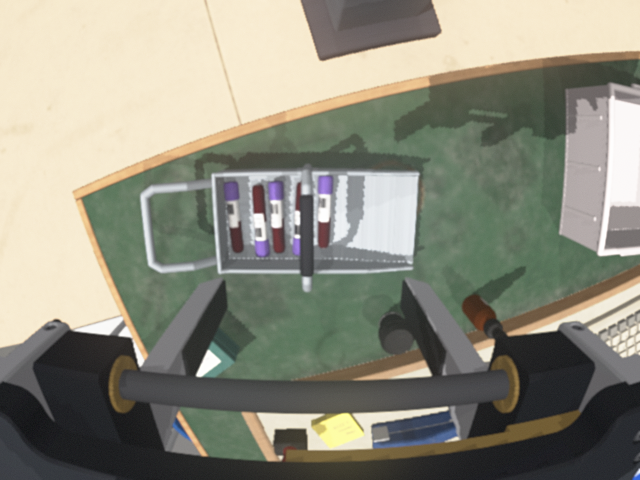

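Run:
```python
from h import *
np.set_printoptions(precision=4,suppress=True)
t=robot.snapshot("top");s=robot.snapshot("scene");w=robot.snapshot("wrist")
crop("w1","w1c",130,150,440,290,2.5)
def o(p,x0,y0,k): return ((p[0]+.5)/k-.5+x0,(p[1]+.5)/k-.5+y0)
Tt=(350,200,5);St=(320,250,5)
print(ray(w,306,232,1))
for n,a,b,c in [("grip hi",(350,178),(305,188),(306.5,275)),("grip lo",(322,322),(202,248),(307,194)),("bar c",(645,332),(440,452),(149.5,229))]:
    print(n,tri(ray(t,*o(a,*Tt)),ray(s,*o(b,*St)),ray(w,*c,True)),plane(w,*c,.085 if n[0]=='g' else .06,True))
```

```text
(array([ 0.3682, -0.2524,  0.3855]), array([ 0.2444, -0.0897, -0.9655]))
grip hi (array([ 0.4806, -0.2902,  0.0829]), [0.0005004922964070676, 0.0012566046228031993, 0.0017199705191738505]) [ 0.4815 -0.2907  0.085 ]
grip lo (array([ 0.4127, -0.2722,  0.086 ]), [0.002003487314181366, 0.0010475415398363544, 0.0017735666883972173]) [ 0.4136 -0.2706  0.085 ]
bar c (array([ 0.4052, -0.4295,  0.0616]), [0.002967448047235538, 0.0007628561817253262, 0.002337186897266311]) [ 0.4057 -0.4277  0.06  ]
```

View pics/w1c.png

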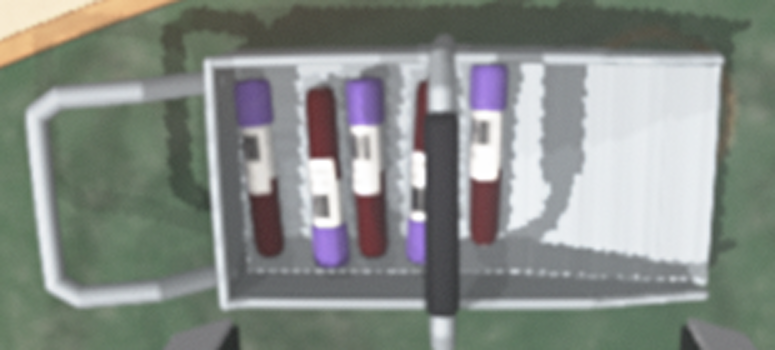

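```bash
python3 -m handwheel '[{"delta_pos":[-3,20,-0.5],"yaw":0},{"delta_pos":[-6,50,-1],"yaw":0},{"delta_pos":[-6.5,85,-1],"yaw":0},{"delta_pos":[-6.5,115,-1],"yaw":0},{"delta_pos":[-6.5,136,-1],"yaw":0},{"delta_pos":[-6.5,146,-1],"yaw":0},{"delta_pos":[-6.5,147,-1],"yaw":0},{"delta_pos":[-6.5,147,-1],"yaw":0}]' 0; python3 -c "
from h import *
go(.447,-.2815,.058,1.298)
snap('wrist','w2');snap('scene','s2');crop('s2','s2c',320,200,480,360,5)"
```

```text
time: 3.6
tool_pos: [0.4469, -0.2826, 0.0596]
ee_rot: [-1.572, 0.001, 1.295]
wrist_force: [-0.3, -0.3, 0.6]
width: 0.094
delta [1.1 1.6 0.2] yaw -0.0035 | cur [ 0.4469 -0.2826  0.0596] yaw 1.2945
```

View pics/w2.png

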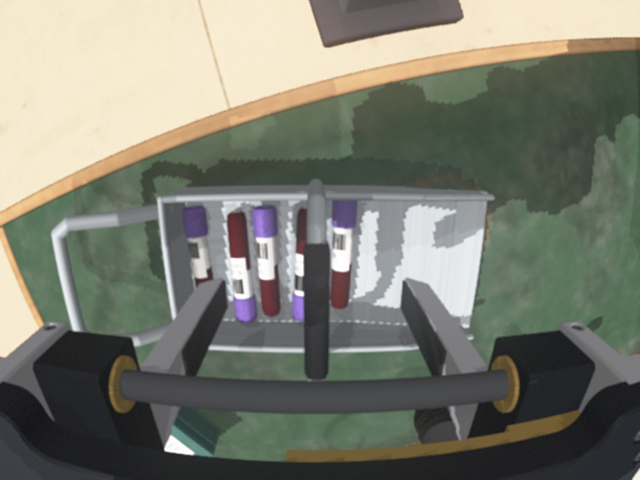

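View pics/s2.png

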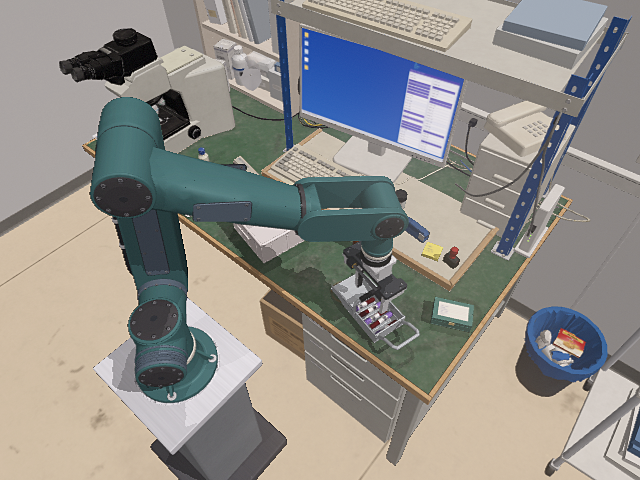

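```bash
python3 -m handwheel '[{"delta_pos":[0.5,1,0],"yaw":-0.003},{"delta_pos":[0.5,1,0],"yaw":-0.003},{"delta_pos":[0.5,1,0],"yaw":-0.003},{"delta_pos":[0.5,1,0],"yaw":-0.003},{"delta_pos":[0.5,1,0],"yaw":-0.003},{"delta_pos":[0.5,1,0],"yaw":-0.003},{"delta_pos":[0.5,1,0],"yaw":-0.003},{"delta_pos":[0.5,1,0],"yaw":-0.003},{"delta_pos":[0.5,1,0],"yaw":-0.003},{"delta_pos":[0.5,1,0],"yaw":-0.003}]' 255
```

```text
time: 4.7
tool_pos: [0.4464, -0.282, 0.0574]
ee_rot: [-1.571, -0.0, 1.297]
wrist_force: [0.7, -0.1, -0.3]
width: 0.0173
```

```bash
python3 -m handwheel '[{"delta_pos":[0,0,0],"yaw":0},{"delta_pos":[0,0,0],"yaw":0},{"delta_pos":[0,0,0],"yaw":0},{"delta_pos":[0,0,0],"yaw":0}]' 255; python3 -c "
from h import *
snap('wrist','w3')"
```

```text
time: 5.1
tool_pos: [0.4465, -0.2816, 0.0574]
ee_rot: [-1.571, -0.001, 1.297]
wrist_force: [0.8, 2.0, 0.2]
width: 0.012
```

View pics/w3.png

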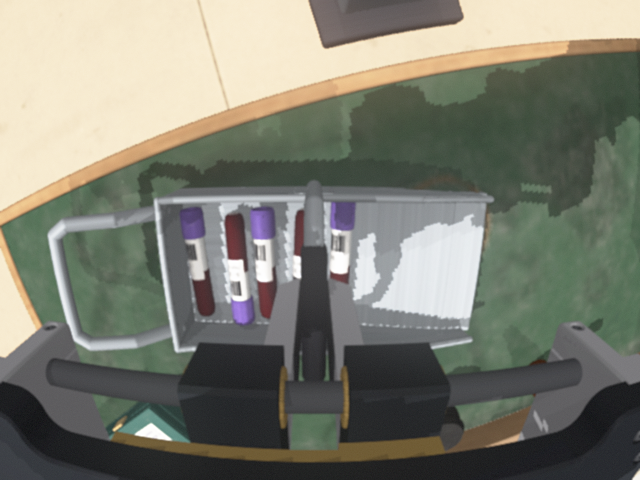

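```bash
python3 -m handwheel '[{"delta_pos":[0,-3,0],"yaw":0},{"delta_pos":[0,-10,0],"yaw":0},{"delta_pos":[0,-22,0],"yaw":0},{"delta_pos":[0,-36,0],"yaw":0},{"delta_pos":[0,-52,0],"yaw":0},{"delta_pos":[0,-68,0],"yaw":0},{"delta_pos":[0,-84,0],"yaw":0},{"delta_pos":[0,-98,0],"yaw":0},{"delta_pos":[0,-108,0],"yaw":0},{"delta_pos":[0,-113,0],"yaw":0},{"delta_pos":[0,-115,0],"yaw":0},{"delta_pos":[0,-115,0],"yaw":0}]'; python3 -c "
from h import *
go(.4421,-.0610,.172,1.349)
snap('wrist','w4');snap('scene','s4');crop('s4','s4c',260,160,460,310,4);snap('top','t4');crop('t4','t4c',180,160,500,300,2.5)"
```

```text
time: 6.35
tool_pos: [0.4463, -0.2819, 0.1722]
ee_rot: [-1.57, -0.0, 1.297]
wrist_force: [0.4, -0.4, -5.2]
width: 0.0116
delta [211.6   0.3  63.8] yaw -0.052 | cur [ 0.4463 -0.2819  0.1722] yaw 1.297
```

View pics/w4.png

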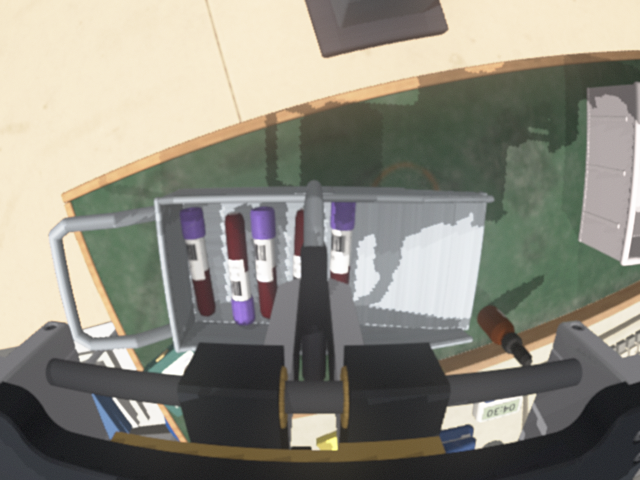

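View pics/s4c.png

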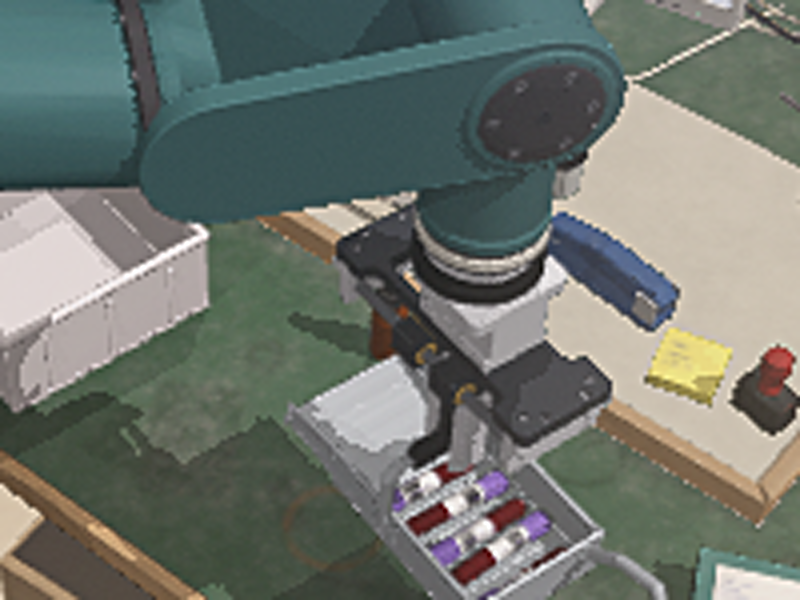

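View pics/t4c.png

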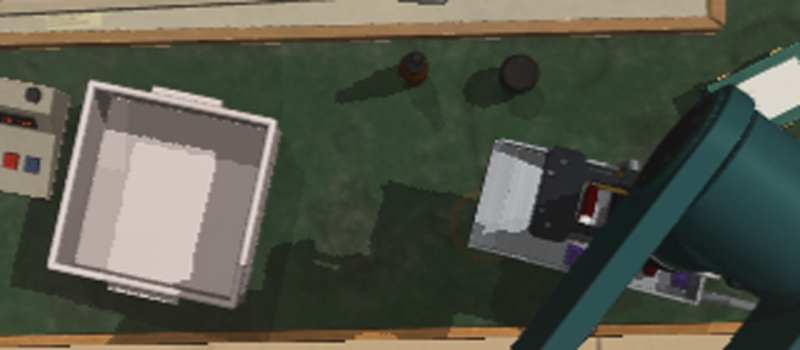

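```bash
python3 -m handwheel '[{"delta_pos":[3,0,1],"yaw":-0.004},{"delta_pos":[10,0,3],"yaw":-0.01},{"delta_pos":[21,0,6],"yaw":-0.015},{"delta_pos":[36,0,11],"yaw":-0.02},{"delta_pos":[54,0,16],"yaw":-0.026},{"delta_pos":[72,0,22],"yaw":-0.031},{"delta_pos":[90,0,27],"yaw":-0.036},{"delta_pos":[106,0,32],"yaw":-0.042},{"delta_pos":[120,0,36],"yaw":-0.047},{"delta_pos":[130,0,39],"yaw":-0.052},{"delta_pos":[136,0,41],"yaw":-0.052},{"delta_pos":[139,0,42],"yaw":-0.052}]';python3 -m handwheel '[{"delta_pos":[2,0,0.5],"yaw":0},{"delta_pos":[7,0,1.5],"yaw":0},{"delta_pos":[16,0,4],"yaw":0},{"delta_pos":[26,0,7],"yaw":0},{"delta_pos":[34,0,9],"yaw":0},{"delta_pos":[39,0,10.5],"yaw":0},{"delta_pos":[41,0,11],"yaw":0},{"delta_pos":[41,0,11],"yaw":0}]'; python3 -c "
from h import *
go(.4421,-.0610,.172,1.349)
snap('wrist','w5');snap('scene','s5');crop('s5','s5c',200,160,400,310,4);snap('top','t5');crop('t5','t5c',180,160,500,300,2.5)"
```

```text
time: 7.7
tool_pos: [0.4436, -0.1363, 0.1726]
ee_rot: [-1.571, 0.0, 1.35]
wrist_force: [-0.1, 0.7, -5.2]
width: 0.0117
time: 8.5
tool_pos: [0.4419, -0.0941, 0.1725]
ee_rot: [-1.571, 0.0, 1.35]
wrist_force: [-0.1, -0.1, -5.8]
width: 0.0118
delta [32.4  0.5  7.1] yaw 0.0007 | cur [ 0.4419 -0.0941  0.1725] yaw 1.3497
```

View pics/w5.png

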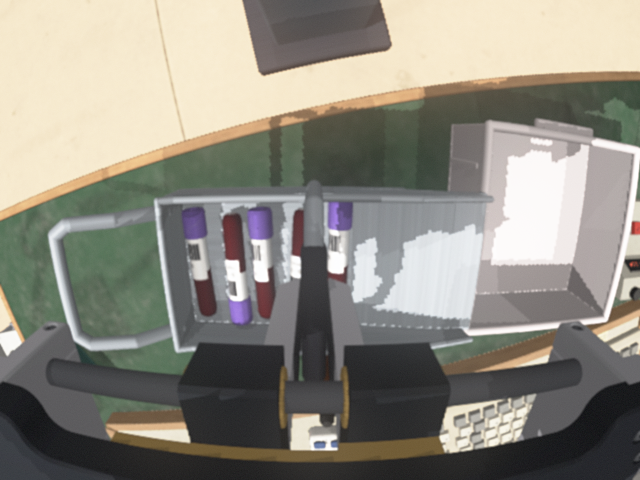

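View pics/s5c.png

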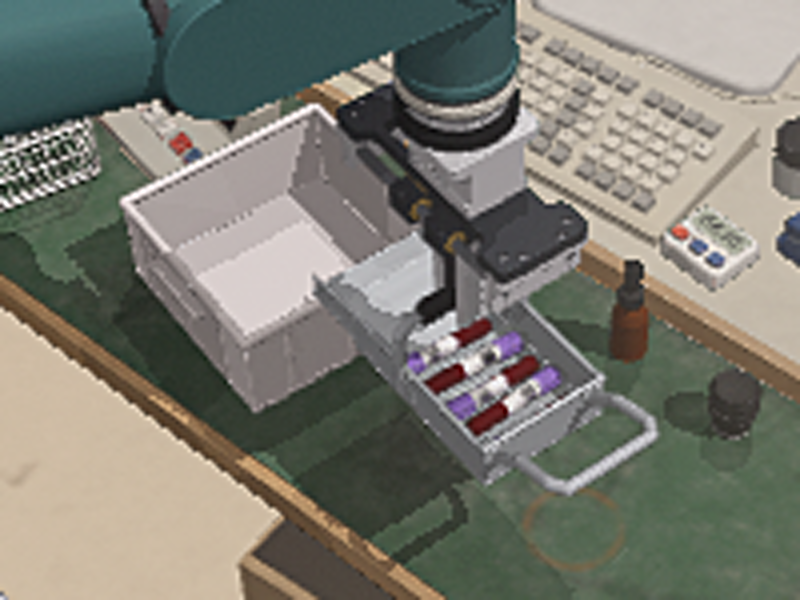

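View pics/t5c.png

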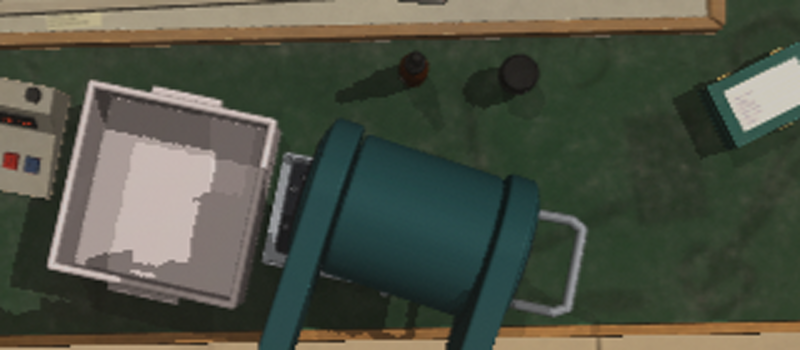

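```bash
python3 -c "
from h import *
crop('t5','t5d',250,190,450,300,4); crop('w5','w5d',430,90,640,350,2.3)"
```

```text
(no output)
```

View pics/t5d.png

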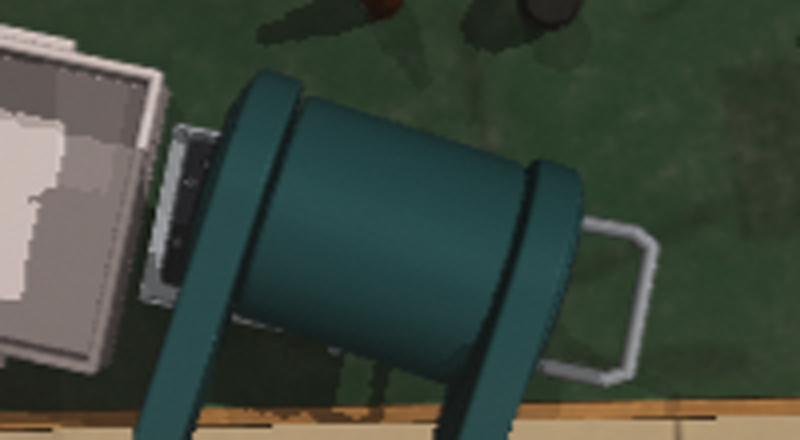

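View pics/w5d.png

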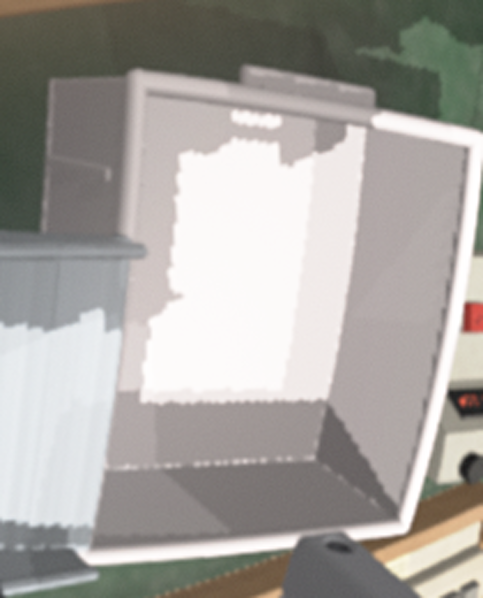

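Run:
```python
from h import *
np.set_printoptions(precision=4,suppress=True)
t=robot.snapshot("top");w=robot.snapshot("wrist")
def o(p,x0,y0,k): return ((p[0]+.5)/k-.5+x0,(p[1]+.5)/k-.5+y0)
T=(250,190,4);W=(430,90,2.3)
f1=plane(t,*o((180,128),*T),.137);f2=plane(t,*o((143,300),*T),.137);b=plane(t,*o((643,312),*T),.173)
print(f1,f2,(f1+f2)/2,b, np.arctan2(*(((f1+f2)/2-b)[[1,0]])))
r1=plane(t,*o((158,80),*T),.083);r2=plane(t,*o((97,365),*T),.083); print("rim top",r1,r2,(r1+r2)/2, np.arctan2(*(r1-r2)[[1,0]])+np.pi/2)
for p in [(137,80),(126,235)]: print("wrist rim",plane(w,*o(p,*W),.085,True))
g=plane(w,*o((137,80),*W),.085,True)
for p in [(407,525),(478,140),(92,555)]: print("wr corner",plane(w,*o(p,*W),.085,True))
for p in [(140,248),(90,548)]: print("wr tray front",plane(w,*o(p,*W),.137,True),plane(w,*o(p,*W),.131,True))
c,d=ray(w,320,240,True)
print(tri(ray(t,*o((97,368),*T)),ray(w,*o((137,75),*W),True)))
```

```text
[ 0.5137 -0.0001  0.137 ] [0.4179 0.0221 0.137 ] [0.4658 0.011  0.137 ] [ 0.407  -0.2489  0.173 ] 1.3482602020491206
rim top [0.5471 0.0164 0.083 ] [0.3794 0.0551 0.083 ] [0.4632 0.0358 0.083 ] 1.3443448888995857
wrist rim [0.3782 0.0571 0.085 ]
wrist rim [0.4294 0.0446 0.085 ]
wr corner [0.5908 0.19   0.085 ]
wr corner [0.4197 0.2285 0.085 ]
wr corner [0.5501 0.0219 0.085 ]
wr tray front [0.4208 0.0249 0.137 ] [0.4224 0.0277 0.131 ]
wr tray front [0.5107 0.0021 0.137 ] [0.5148 0.0043 0.131 ]
(array([0.3772, 0.0544, 0.0903]), [0.0008998551153634838, 0.0008998551153636067])
```

```bash
python3 -m handwheel '[{"delta_pos":[2,0,0.5],"yaw":0},{"delta_pos":[8,0,1.7],"yaw":0},{"delta_pos":[16,0,3.5],"yaw":0},{"delta_pos":[24,0,5.3],"yaw":0},{"delta_pos":[30,0,6.5],"yaw":0},{"delta_pos":[33,0,7],"yaw":0},{"delta_pos":[34,0,7.2],"yaw":0},{"delta_pos":[34,0,7.2],"yaw":0},{"delta_pos":[34,0,7.2],"yaw":0}]'; python3 -c "
from h import *
go(.4423,-.0595,.138,1.349)
snap('wrist','w6');snap('top','t6');crop('t6','t6c',180,160,340,300,5);crop('w6','w6d',430,90,640,350,2.3)"
```

```text
time: 9.65
tool_pos: [0.4423, -0.0599, 0.1725]
ee_rot: [-1.571, 0.0, 1.349]
wrist_force: [-0.5, 0.4, -3.6]
width: 0.0113
delta [ 0.4 34.5  0.1] yaw -0.0002 | cur [ 0.4423 -0.0599  0.1725] yaw 1.3488
```

View pics/w6d.png

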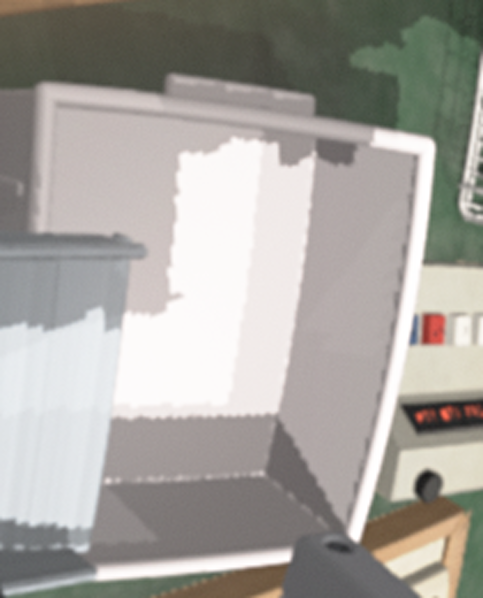

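View pics/t6c.png

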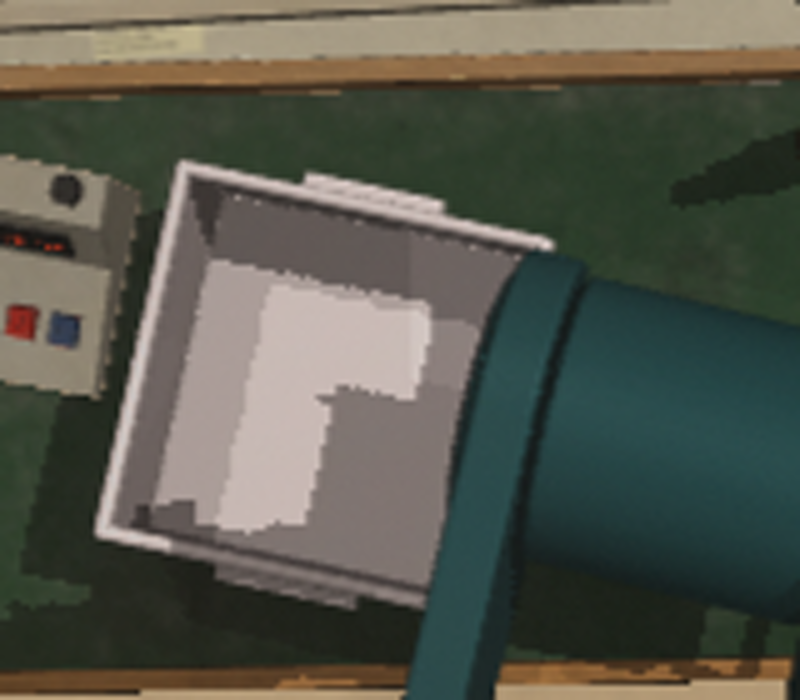

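Run:
```python
from h import *
np.set_printoptions(precision=4,suppress=True)
w=robot.snapshot("wrist")
def o(p,x0,y0,k): return ((p[0]+.5)/k-.5+x0,(p[1]+.5)/k-.5+y0)
W=(430,90,2.3)
for p in [(43,90),(39,160),(35,230),(428,143),(355,545)]: print(plane(w,*o(p,*W),.083,True))
for p in [(140,248),(90,548)]: print("front",plane(w,*o(p,*W),.130,True))
```

```text
[0.3772 0.0578 0.083 ]
[0.3996 0.0522 0.083 ]
[0.4223 0.047  0.083 ]
[0.4182 0.2314 0.083 ]
[0.592  0.1929 0.083 ]
front [0.4231 0.063  0.13  ]
front [0.516  0.0394 0.13  ]
```

```bash
python3 -m handwheel '[{"delta_pos":[0,4,0],"yaw":0},{"delta_pos":[0,12,0],"yaw":0},{"delta_pos":[0,20,0],"yaw":0},{"delta_pos":[0,27,0],"yaw":0},{"delta_pos":[0,32,0],"yaw":0},{"delta_pos":[0,34,0],"yaw":0},{"delta_pos":[0,34,0],"yaw":0},{"delta_pos":[0,34,0],"yaw":0}]';python3 -m handwheel '[{"delta_pos":[0,1,0],"yaw":0},{"delta_pos":[0,2,0],"yaw":0},{"delta_pos":[0,3,0],"yaw":0},{"delta_pos":[0,3,0],"yaw":0}]';python3 -m handwheel '[{"delta_pos":[0,1,0],"yaw":0},{"delta_pos":[0,2,0],"yaw":0},{"delta_pos":[0,2,0],"yaw":0},{"delta_pos":[0,2,0],"yaw":0}]'
```

```text
time: 10.6
tool_pos: [0.4425, -0.0597, 0.1387]
ee_rot: [-1.571, -0.0, 1.349]
wrist_force: [0.3, 0.3, -5.7]
width: 0.0119
time: 11.0
tool_pos: [0.4422, -0.0596, 0.1353]
ee_rot: [-1.571, -0.0, 1.349]
wrist_force: [-0.2, 0.7, -5.7]
width: 0.0118
time: 11.4
tool_pos: [0.4425, -0.0598, 0.1337]
ee_rot: [-1.571, -0.0, 1.349]
wrist_force: [-0.4, 1.2, -4.3]
width: 0.0119
```

```bash
python3 -m handwheel '[{"delta_pos":[0,1,0],"yaw":0},{"delta_pos":[0,1.5,0],"yaw":0},{"delta_pos":[0,1.5,0],"yaw":0},{"delta_pos":[0,1.5,0],"yaw":0}]';python3 -m handwheel '[{"delta_pos":[0,0.7,0],"yaw":0},{"delta_pos":[0,1.5,0],"yaw":0},{"delta_pos":[0,1.5,0],"yaw":0},{"delta_pos":[0,1.5,0],"yaw":0}]';python3 -m handwheel '[{"delta_pos":[0,0.7,0],"yaw":0},{"delta_pos":[0,1,0],"yaw":0},{"delta_pos":[0,1,0],"yaw":0},{"delta_pos":[0,1,0],"yaw":0}]'; python3 -c "
from h import *
o=robot.get_obs();print(o['wrist_force'],o['wrist_torque'])
snap('wrist','w7');snap('scene','s7');crop('s7','s7c',220,170,360,270,5)"
```

```text
time: 11.8
tool_pos: [0.4427, -0.0601, 0.1327]
ee_rot: [-1.572, 0.001, 1.349]
wrist_force: [-1.5, -2.4, 0.4]
width: 0.0115
time: 12.2
tool_pos: [0.4427, -0.06, 0.1309]
ee_rot: [-1.572, 0.0, 1.349]
wrist_force: [0.2, -4.0, 3.5]
width: 0.0121
time: 12.6
tool_pos: [0.4425, -0.0599, 0.1297]
ee_rot: [-1.572, 0.0, 1.349]
wrist_force: [-1.4, -4.7, 3.8]
width: 0.0122
[-1.44018852 -4.69878475  3.78950172] [-0.18014321  0.02248638 -0.06758671]
```

View pics/s7c.png

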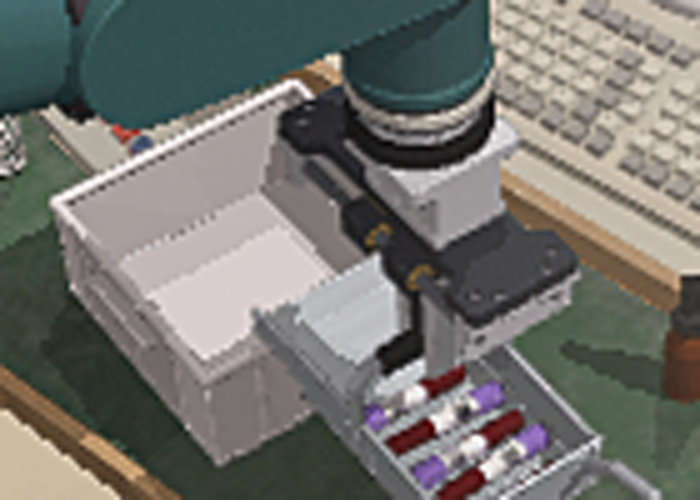

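View pics/w7.png

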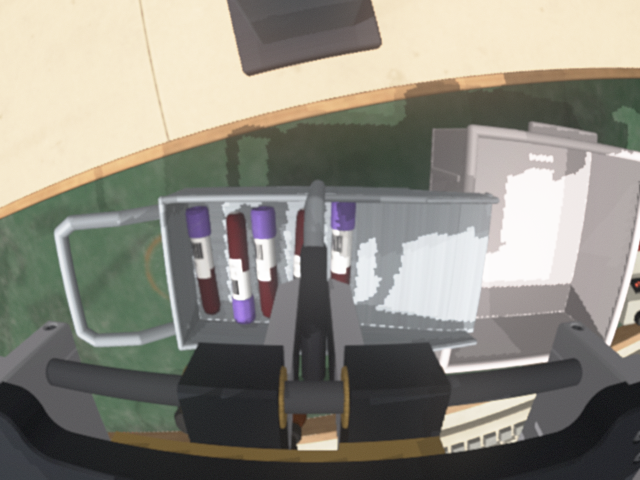

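```bash
python3 -m handwheel '[{"delta_pos":[0,-1,0],"yaw":0},{"delta_pos":[0,-2,0],"yaw":0},{"delta_pos":[0,-2,0],"yaw":0},{"delta_pos":[0,-2,0],"yaw":0}]';python3 -m handwheel '[{"delta_pos":[-1,0,0],"yaw":0},{"delta_pos":[-2,0,0],"yaw":0},{"delta_pos":[-3,0,0],"yaw":0},{"delta_pos":[-3,0,0],"yaw":0}]'
```

```text
time: 13.1
tool_pos: [0.4423, -0.0591, 0.131]
ee_rot: [-1.57, -0.001, 1.349]
wrist_force: [1.2, -2.0, -0.6]
width: 0.0119
time: 13.5
tool_pos: [0.4412, -0.0619, 0.1309]
ee_rot: [-1.569, -0.001, 1.349]
wrist_force: [1.8, 2.4, -1.9]
width: 0.0117
```

```bash
python3 -m handwheel '[{"delta_pos":[0,-0.7,0],"yaw":0},{"delta_pos":[-1,-0.7,0],"yaw":0},{"delta_pos":[-2,-0.7,0],"yaw":0},{"delta_pos":[-2,-0.7,0],"yaw":0}]';python3 -m handwheel '[{"delta_pos":[-1,0,0],"yaw":0},{"delta_pos":[-1.5,0,0],"yaw":0},{"delta_pos":[-1.5,0,0],"yaw":0}]'; python3 -c "
from h import *
snap('wrist','w8');snap('top','t8');crop('t8','t8c',180,160,340,300,5)"
```

```text
time: 13.9
tool_pos: [0.441, -0.0648, 0.1321]
ee_rot: [-1.57, 0.0, 1.349]
wrist_force: [-0.2, 2.3, -2.3]
width: 0.0117
time: 14.2
tool_pos: [0.4408, -0.0665, 0.1323]
ee_rot: [-1.571, 0.001, 1.349]
wrist_force: [-0.4, 0.7, -2.8]
width: 0.012
```

View pics/w8.png

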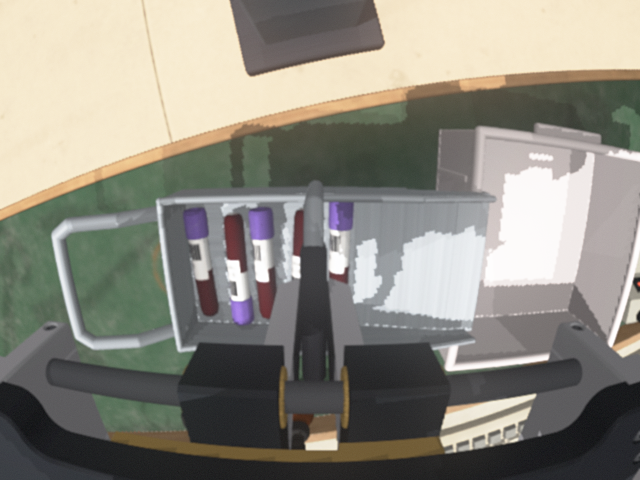

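View pics/t8c.png

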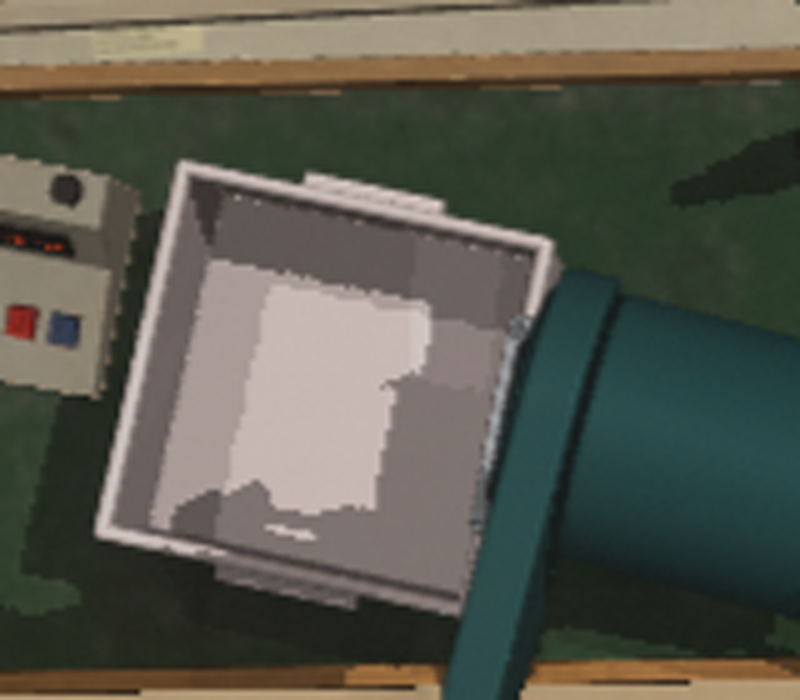

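```bash
python3 -m handwheel '[{"delta_pos":[-1,0,0],"yaw":0},{"delta_pos":[-1,0,0],"yaw":0},{"delta_pos":[-1,0,0],"yaw":0}]';python3 -m handwheel '[{"delta_pos":[-1,0,0],"yaw":0},{"delta_pos":[-1,0,0],"yaw":0},{"delta_pos":[-1,0,0],"yaw":0}]'
```

```text
time: 14.6
tool_pos: [0.4405, -0.0669, 0.132]
ee_rot: [-1.57, -0.0, 1.349]
wrist_force: [-0.2, 1.1, -2.6]
width: 0.012
time: 14.9
tool_pos: [0.4402, -0.0674, 0.1317]
ee_rot: [-1.57, -0.001, 1.349]
wrist_force: [0.3, 3.5, -4.0]
width: 0.0122
```

```bash
python3 -m handwheel '[{"delta_pos":[-0.7,0,0],"yaw":0},{"delta_pos":[-0.7,0,0],"yaw":0},{"delta_pos":[-0.7,0,0],"yaw":0}]'; python3 -c "
from h import *
snap('top','t9');crop('t9','t9c',180,160,340,300,5)
t=robot.snapshot('top')
def o(p,x0,y0,k): return ((p[0]+.5)/k-.5+x0,(p[1]+.5)/k-.5+y0)
"
```

```text
time: 15.2
tool_pos: [0.4404, -0.0683, 0.1319]
ee_rot: [-1.571, -0.001, 1.349]
wrist_force: [0.4, 4.6, -5.1]
width: 0.0118
```

View pics/t9c.png

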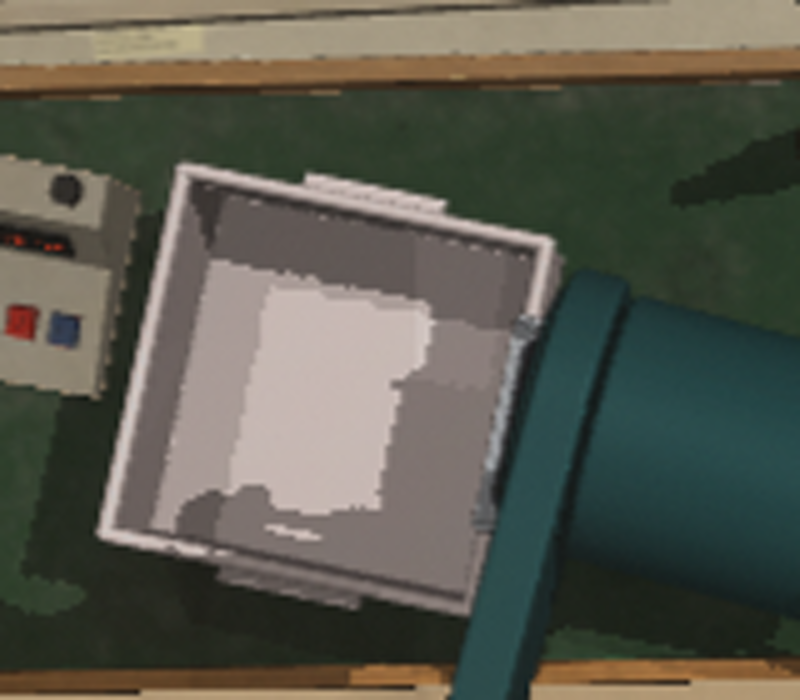

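```bash
python3 -m handwheel '[{"delta_pos":[1,1,0],"yaw":0},{"delta_pos":[1,1,0],"yaw":0},{"delta_pos":[1,1,0],"yaw":0}]';python3 -m handwheel '[{"delta_pos":[0,1,0],"yaw":0},{"delta_pos":[-1,3,0],"yaw":0},{"delta_pos":[-2,4.5,0],"yaw":0},{"delta_pos":[-2,4.5,0],"yaw":0}]' 219; python3 -c "
from h import *
snap('wrist','w10');snap('scene','s10');crop('s10','s10c',220,170,360,270,5)"
```

```text
time: 15.6
tool_pos: [0.4407, -0.0684, 0.1317]
ee_rot: [-1.572, 0.001, 1.349]
wrist_force: [0.0, 0.9, -3.3]
width: 0.0118
time: 16.0
tool_pos: [0.4399, -0.0699, 0.1263]
ee_rot: [-1.57, 0.0, 1.349]
wrist_force: [0.6, 0.2, -4.4]
width: 0.0138
```

View pics/s10c.png

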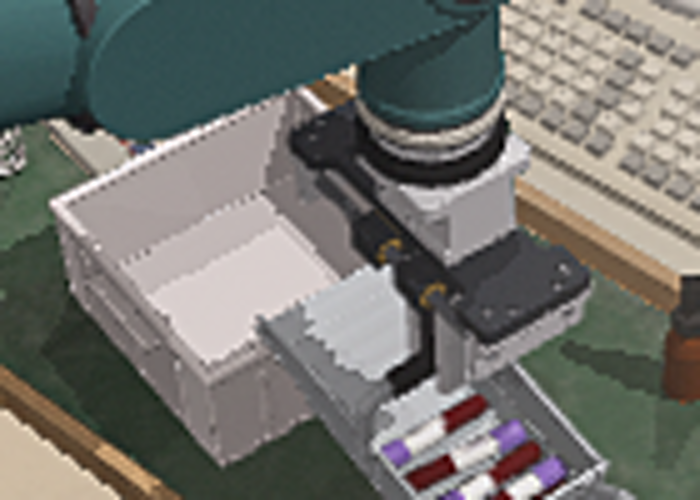

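View pics/w10.png

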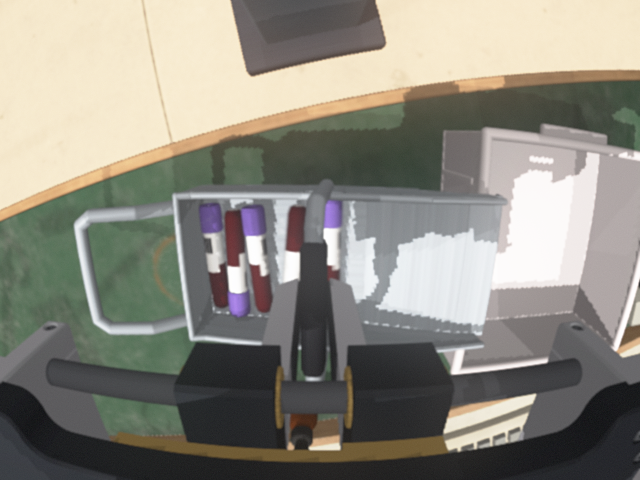

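```bash
python3 -m handwheel '[{"delta_pos":[-1,2,0],"yaw":0},{"delta_pos":[-2,5,0],"yaw":0},{"delta_pos":[-4,8,0],"yaw":0},{"delta_pos":[-4.5,10,0],"yaw":0},{"delta_pos":[-4.5,10,0],"yaw":0}]' 215; python3 -m handwheel '[{"delta_pos":[-1,2,0],"yaw":0},{"delta_pos":[-2,5,0],"yaw":0},{"delta_pos":[-3.5,8,0],"yaw":0},{"delta_pos":[-4,10,0],"yaw":0},{"delta_pos":[-4,10,0],"yaw":0}]' 211; python3 -c "
from h import *
snap('wrist','w11');snap('scene','s11');crop('s11','s11c',220,170,380,290,5);snap('top','t11');crop('t11','t11c',180,160,440,300,3)"
```

```text
time: 16.6
tool_pos: [0.4391, -0.0738, 0.1166]
ee_rot: [-1.571, -0.001, 1.349]
wrist_force: [-0.3, 0.5, -2.7]
width: 0.015
time: 17.1
tool_pos: [0.4381, -0.0779, 0.1064]
ee_rot: [-1.57, -0.0, 1.349]
wrist_force: [-0.4, 0.1, -3.4]
width: 0.0167
```

View pics/s11c.png

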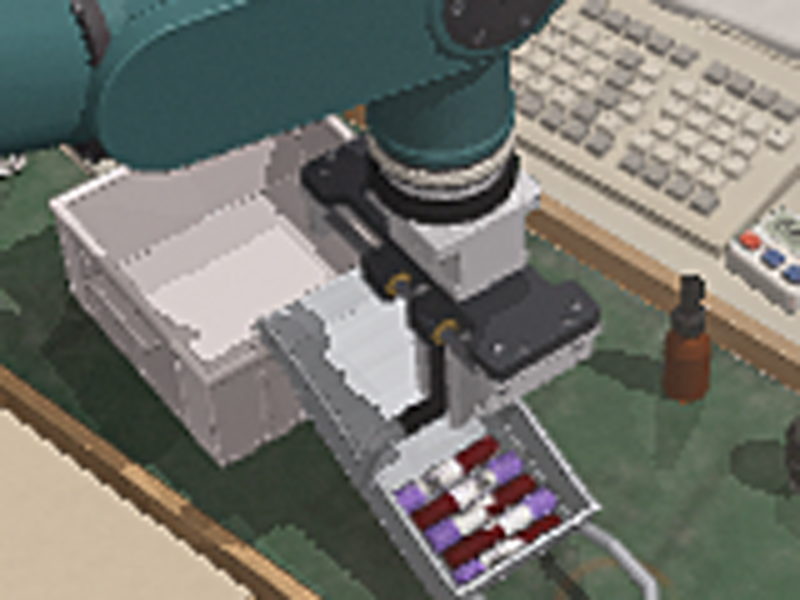

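View pics/t11c.png

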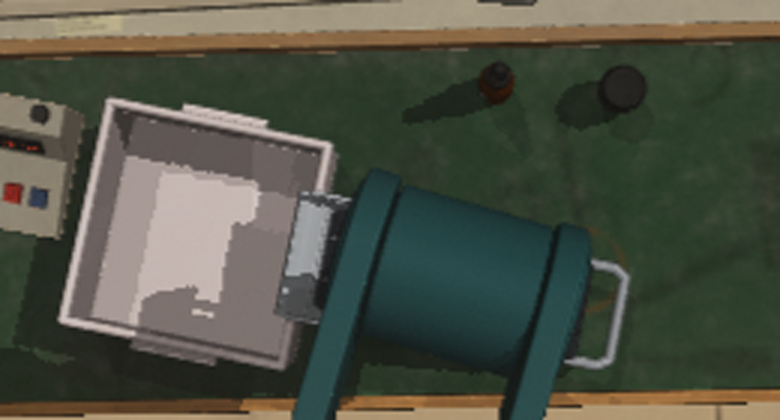

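View pics/w11.png

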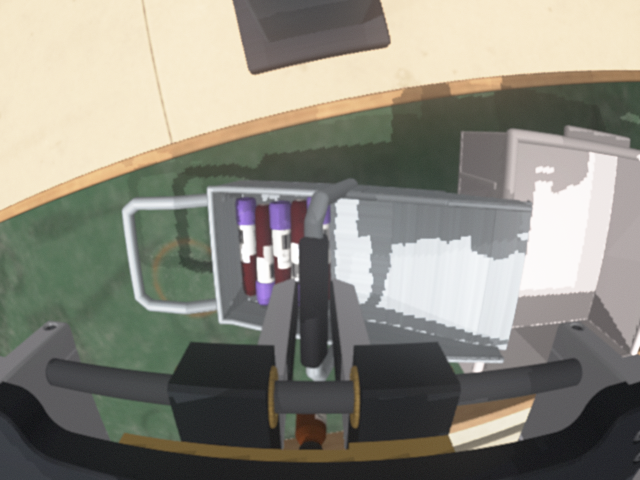

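```bash
python3 -m handwheel '[{"delta_pos":[-1,3,0],"yaw":0},{"delta_pos":[-3,6,0],"yaw":0},{"delta_pos":[-4.5,9,0],"yaw":0},{"delta_pos":[-5,11,0],"yaw":0},{"delta_pos":[-5,11,0],"yaw":0}]' 207; python3 -m handwheel '[{"delta_pos":[-1,3,0],"yaw":0},{"delta_pos":[-2,5,0],"yaw":0},{"delta_pos":[-3,7,0],"yaw":0},{"delta_pos":[-3,8,0],"yaw":0},{"delta_pos":[-3,8,0],"yaw":0}]' 204; python3 -c "
from h import *
snap('wrist','w12');snap('scene','s12');crop('s12','s12c',220,170,380,290,5);snap('top','t12');crop('t12','t12c',180,160,440,300,3)"
```

```text
time: 17.75
tool_pos: [0.439, -0.0816, 0.0976]
ee_rot: [-1.575, -0.004, 1.35]
wrist_force: [0.2, 5.0, 4.6]
width: 0.0181
time: 18.25
tool_pos: [0.437, -0.0856, 0.088]
ee_rot: [-1.572, -0.001, 1.349]
wrist_force: [1.6, 3.9, 3.3]
width: 0.0189
```

View pics/s12c.png

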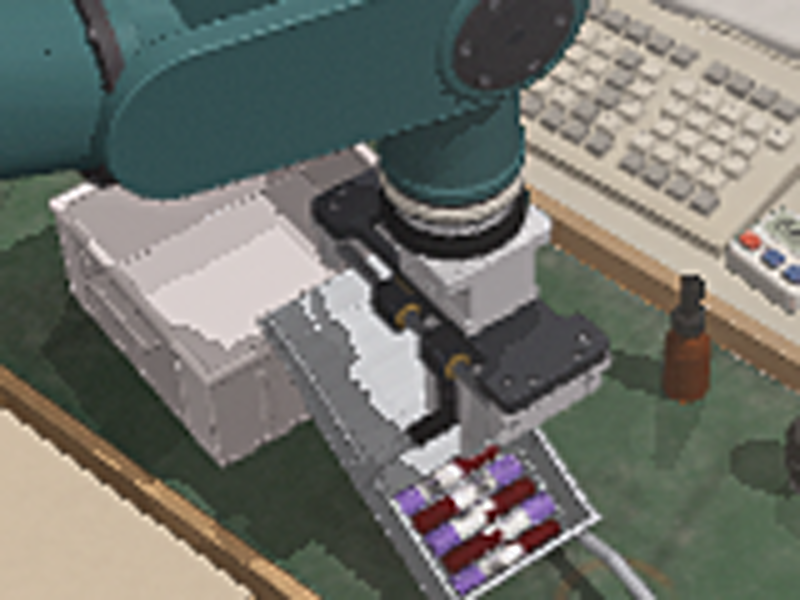

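View pics/t12c.png

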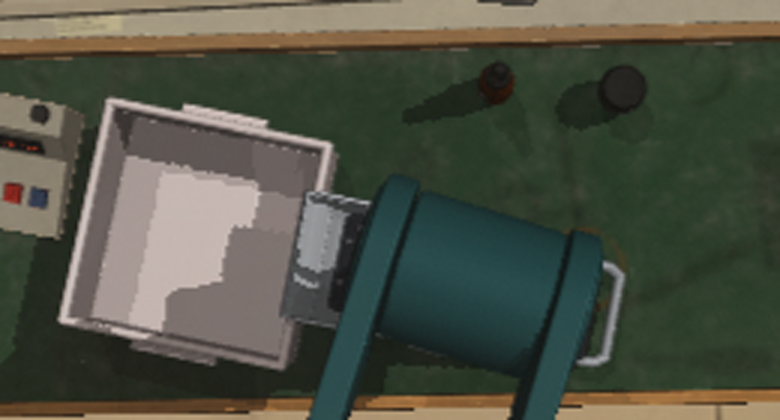

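View pics/w12.png

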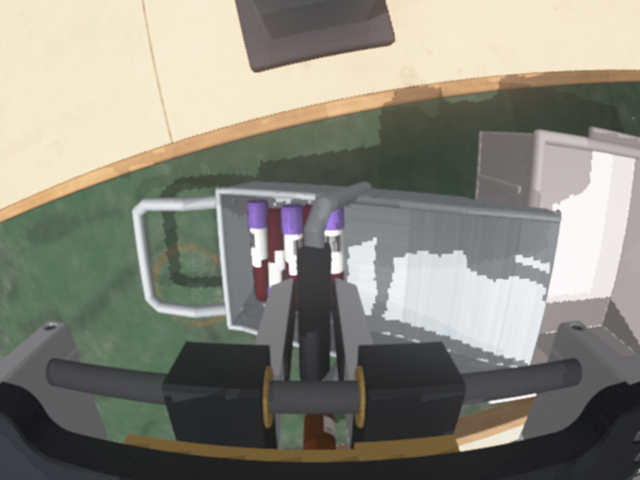

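```bash
python3 -m handwheel '[{"delta_pos":[0,-1,0],"yaw":0},{"delta_pos":[-1,-2,0],"yaw":0},{"delta_pos":[-2,-2,0],"yaw":0},{"delta_pos":[-2,-2,0],"yaw":0}]' 203;  python3 -m handwheel '[{"delta_pos":[-1,0,0],"yaw":0},{"delta_pos":[-2,0,0],"yaw":0},{"delta_pos":[-2,0,0],"yaw":0}]' 203;python3 -c "
from h import *
snap('top','t13');crop('t13','t13c',200,170,320,290,5)"
```

```text
time: 18.8
tool_pos: [0.4358, -0.088, 0.0894]
ee_rot: [-1.57, 0.0, 1.349]
wrist_force: [2.9, 2.5, 0.7]
width: 0.0194
time: 19.1
tool_pos: [0.4357, -0.0897, 0.09]
ee_rot: [-1.571, -0.0, 1.349]
wrist_force: [1.0, 2.2, 2.1]
width: 0.0195
```

View pics/t13c.png

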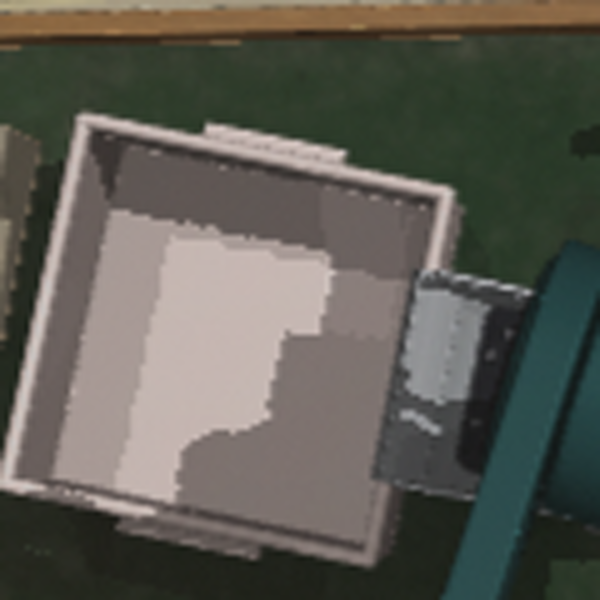

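```bash
python3 -m handwheel '[{"delta_pos":[0,0,0],"yaw":0},{"delta_pos":[0,0,0],"yaw":0},{"delta_pos":[0,0,0],"yaw":0},{"delta_pos":[0,-4,0],"yaw":0},{"delta_pos":[0,-15,0],"yaw":0},{"delta_pos":[0,-35,0],"yaw":0},{"delta_pos":[0,-60,0],"yaw":0},{"delta_pos":[0,-85,0],"yaw":0},{"delta_pos":[0,-105,0],"yaw":0},{"delta_pos":[0,-115,0],"yaw":0}]' 140; python3 -c "
from h import *
snap('wrist','w14');snap('scene','s14');crop('s14','s14c',220,170,380,310,4);go(.408,-.21,.2,1.349)"
```

```text
time: 20.15
tool_pos: [0.4365, -0.0904, 0.2081]
ee_rot: [-1.576, 0.001, 1.349]
wrist_force: [-0.7, 0.2, -0.3]
width: 0.0424
delta [-123.1    7.1    1.4] yaw -0.0003 | cur [ 0.4365 -0.0902  0.207 ] yaw 1.3487
```

View pics/w14.png

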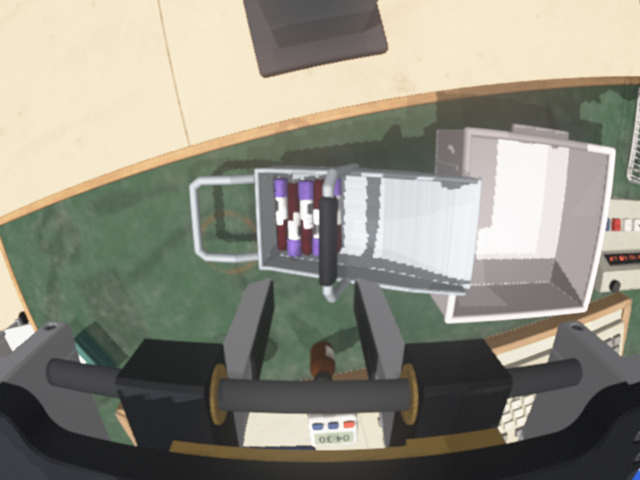

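View pics/s14c.png

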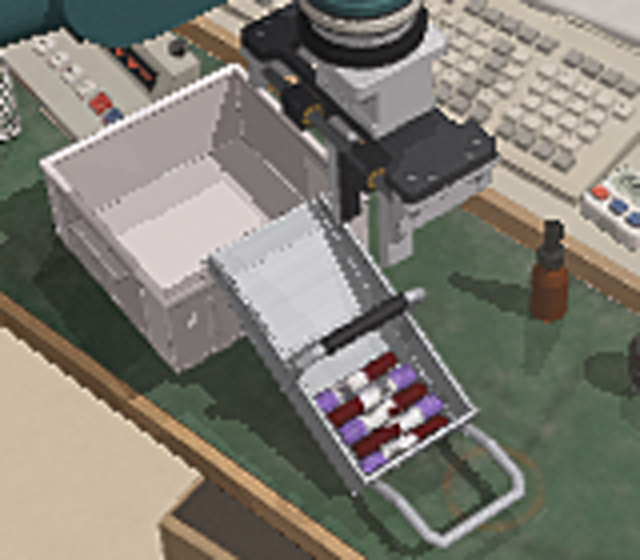

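```bash
python3 -m handwheel '[{"delta_pos":[-10,0,0],"yaw":0},{"delta_pos":[-30,0,0],"yaw":0},{"delta_pos":[-58,0,0],"yaw":0},{"delta_pos":[-86,0,0],"yaw":0},{"delta_pos":[-110,0,0],"yaw":0},{"delta_pos":[-124,0,0],"yaw":0},{"delta_pos":[-128,0,0],"yaw":0},{"delta_pos":[-128,0,0],"yaw":0},{"delta_pos":[-128,0,0],"yaw":0}]' 140
python3 - <<'E'
from h import *
np.set_printoptions(precision=4,suppress=True)
def o(p,x0,y0,k): return ((p[0]+.5)/k-.5+x0,(p[1]+.5)/k-.5+y0)
snap('wrist','w15');snap('top','t15');crop('t15','t15c',330,180,430,300,5);crop('w15','w15c',150,150,410,360,3)
go(.4068,-.2167,.015,1.349)
E
```

```text
time: 21.15
tool_pos: [0.4075, -0.2138, 0.2044]
ee_rot: [-1.57, -0.001, 1.35]
wrist_force: [0.3, 1.1, 0.3]
width: 0.0422
delta [ -3.2 189.7   0.2] yaw 0.0013 | cur [ 0.4076 -0.2137  0.2047] yaw 1.3503
```

View pics/w15c.png

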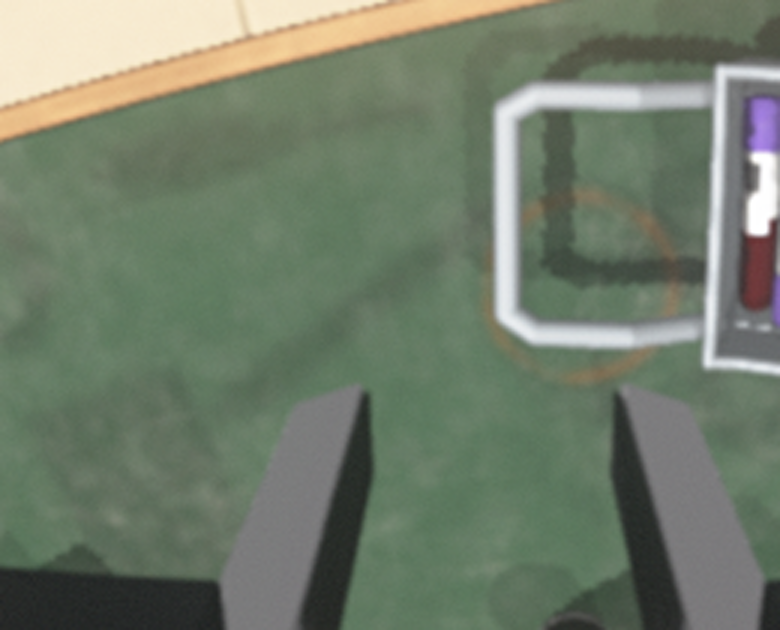

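View pics/t15c.png

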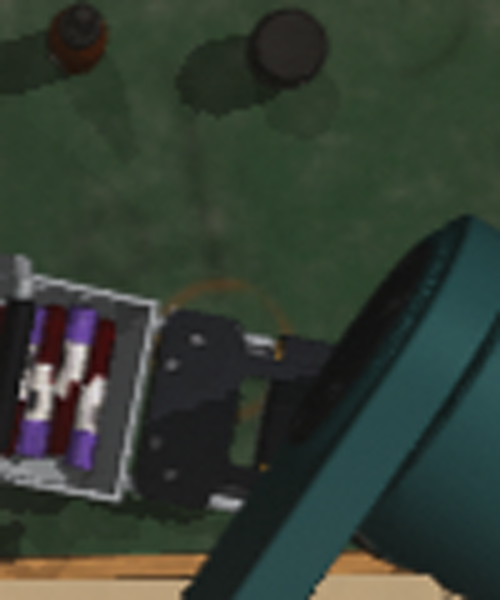

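Run:
```python
from h import *
np.set_printoptions(precision=4,suppress=True)
def o(p,x0,y0,k): return ((p[0]+.5)/k-.5+x0,(p[1]+.5)/k-.5+y0)
w=robot.snapshot('wrist');s=robot.snapshot('scene')
print(tri(ray(w,*o((508,215),150,150,3),True),ray(s,*o((482,517),220,170,4))))
for a in [(507,125),(508,215),(509,305)]: print(plane(w,*o(a,150,150,3),.031,True))
```

```text
(array([ 0.4111, -0.2085,  0.0265]), [0.0010691699478178386, 0.0010691699478177098])
[ 0.382  -0.2029  0.031 ]
[ 0.4109 -0.209   0.031 ]
[ 0.4411 -0.2153  0.031 ]
```

Run:
```python
from h import *
np.set_printoptions(precision=4,suppress=True)
def o(p,x0,y0,k): return ((p[0]+.5)/k-.5+x0,(p[1]+.5)/k-.5+y0)
t=robot.snapshot('top')
crop('t15','t15d',200,170,330,290,6); crop('w14','w14d',400,110,640,340,3)
u=np.array([.2205,.9754])
def rep(F,Rr,c,zf,zr):
    f=np.mean([plane(t,*o(p,*c),zf) for p in F],0)
    A,B=[plane(t,*o(p,*c),zr) for p in Rr]
    n=np.array([-(B-A)[1],(B-A)[0]]);n/=np.linalg.norm(n); n*=np.sign(n@u)
    print("front ahead of rim centreline mm",(f[:2]-A[:2])@n*1000,"mid",f,(A+B)/2)
rep([(420,272),(375,478)],[(447,192),(371,560)],(200,170,5),.092,.085)
```

```text
front ahead of rim centreline mm 4.616534334368739 mid [0.4644 0.0405 0.092 ] [0.4643 0.0358 0.085 ]
```

View pics/t15d.png

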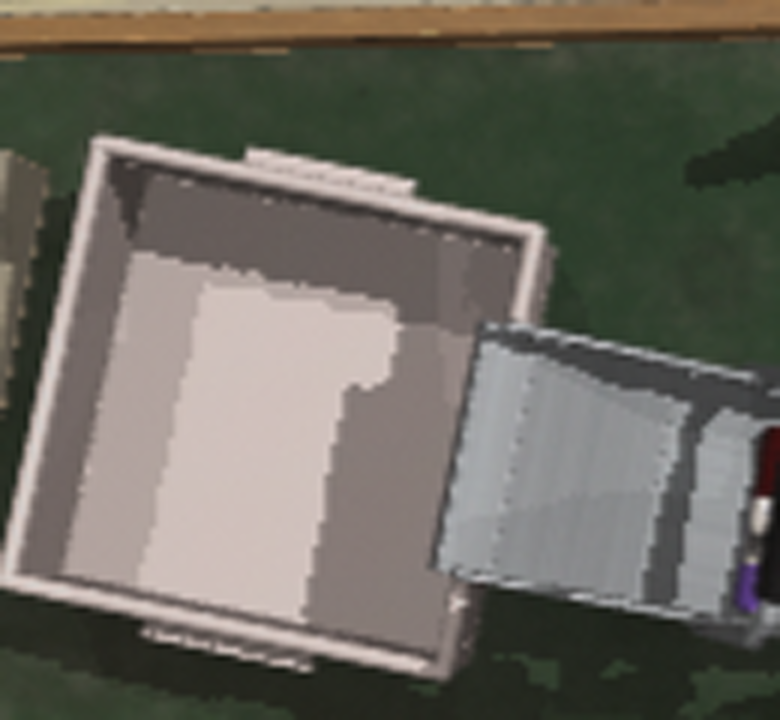

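View pics/w14d.png

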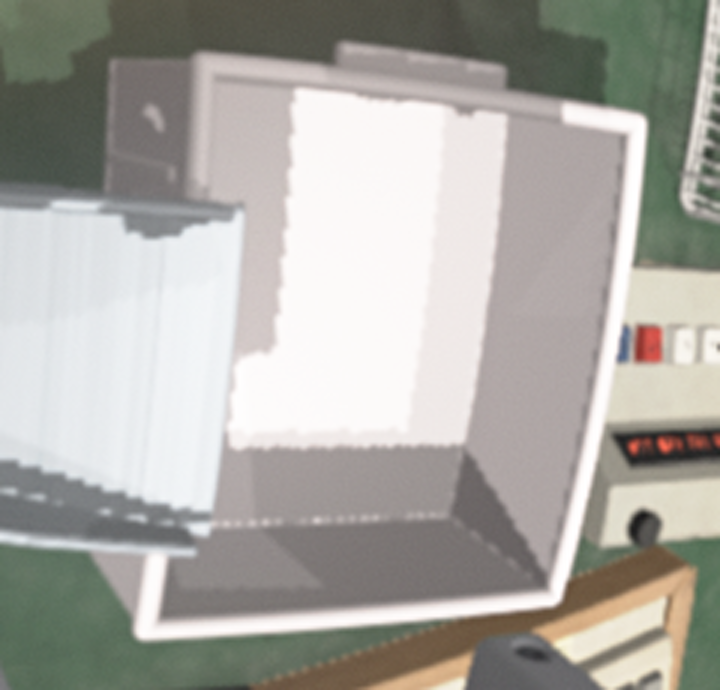

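```bash
python3 -c "
from h import *
go(.411,-.2085,.011,1.349)"; python3 -m handwheel '[{"delta_pos":[3,10,-2],"yaw":0},{"delta_pos":[6,35,-2],"yaw":0},{"delta_pos":[6,70,-2],"yaw":0},{"delta_pos":[6,105,-2],"yaw":0},{"delta_pos":[6,130,-2],"yaw":0},{"delta_pos":[6,145,-2],"yaw":0},{"delta_pos":[6,152,-2],"yaw":0},{"delta_pos":[6,154,-2],"yaw":0},{"delta_pos":[6,154,-2],"yaw":0}]' 140; python3 -c "
from h import *
go(.411,-.2085,.011,1.349)
snap('wrist','w16')"
```

```text
delta [  6.  193.8  -2. ] yaw 0.0012 | cur [ 0.4076 -0.2139  0.2048] yaw 1.3502
time: 22.3
tool_pos: [0.411, -0.2091, 0.051]
ee_rot: [-1.572, 0.0, 1.349]
wrist_force: [0.5, -0.2, -0.2]
width: 0.0422
delta [ 0.6 40.   0.2] yaw 0.0002 | cur [ 0.411  -0.2091  0.051 ] yaw 1.3492
```

View pics/w16.png

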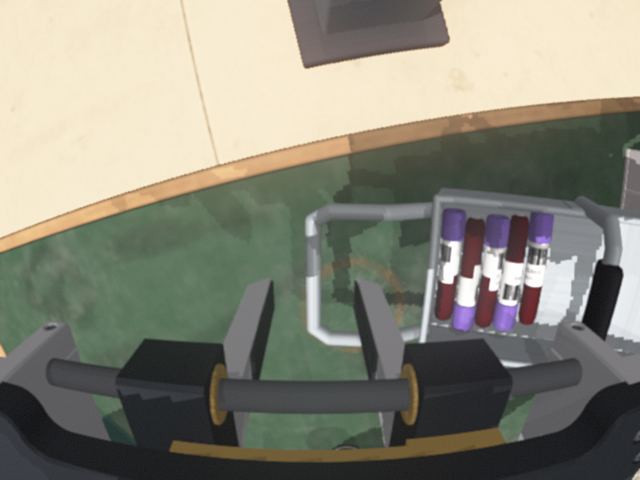

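```bash
python3 -m handwheel '[{"delta_pos":[0,8,0],"yaw":0},{"delta_pos":[0,20,0],"yaw":0},{"delta_pos":[0,31,0],"yaw":0},{"delta_pos":[0,37,0],"yaw":0},{"delta_pos":[0,39,0],"yaw":0},{"delta_pos":[0,39,0],"yaw":0},{"delta_pos":[0,39,0],"yaw":0}]' 140; python3 -m handwheel '[{"delta_pos":[0,0,0],"yaw":0},{"delta_pos":[0,0,0],"yaw":0},{"delta_pos":[0,0,0],"yaw":0},{"delta_pos":[0,0,0],"yaw":0},{"delta_pos":[0,0,0],"yaw":0},{"delta_pos":[0,0,0],"yaw":0},{"delta_pos":[0,0,0],"yaw":0}]' 240; python3 -c "
from h import *
snap('wrist','w17')"
```

```text
time: 23.05
tool_pos: [0.4109, -0.2093, 0.0119]
ee_rot: [-1.571, 0.0, 1.349]
wrist_force: [-0.5, 0.0, 0.8]
width: 0.0423
time: 23.75
tool_pos: [0.4107, -0.2091, 0.0118]
ee_rot: [-1.571, 0.0, 1.349]
wrist_force: [-0.2, -0.8, 0.5]
width: 0.0079
```

View pics/w17.png

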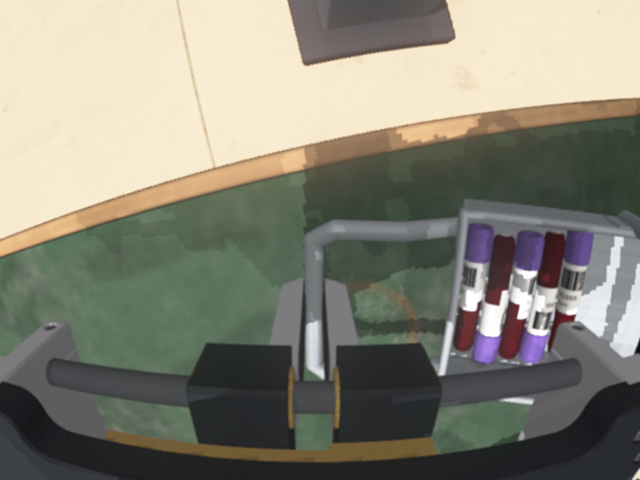

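```bash
python3 -m handwheel '[{"delta_pos":[-1,0,0],"yaw":0},{"delta_pos":[-2,0,0],"yaw":0},{"delta_pos":[-3,0,0],"yaw":0},{"delta_pos":[-4,0,0],"yaw":0},{"delta_pos":[-4,0,0],"yaw":0}]'; python3 -m handwheel '[{"delta_pos":[-1,0,0],"yaw":0},{"delta_pos":[-2,0,0],"yaw":0},{"delta_pos":[-2,0,0],"yaw":0}]'; python3 -m handwheel '[{"delta_pos":[-1,0,0],"yaw":0},{"delta_pos":[-1,0,0],"yaw":0},{"delta_pos":[-1,0,0],"yaw":0}]'; python3 -c "
from h import *
snap('top','t18');crop('t18','t18c',200,170,330,290,6)"
```

```text
time: 24.3
tool_pos: [0.4099, -0.212, 0.0116]
ee_rot: [-1.571, -0.002, 1.349]
wrist_force: [0.5, 5.8, 2.5]
width: 0.0085
time: 24.6
tool_pos: [0.4095, -0.2142, 0.0117]
ee_rot: [-1.571, -0.002, 1.349]
wrist_force: [1.6, 5.0, 1.8]
width: 0.0078
time: 24.9
tool_pos: [0.4092, -0.2154, 0.0116]
ee_rot: [-1.571, -0.001, 1.349]
wrist_force: [1.6, 5.8, 2.3]
width: 0.0082
```

View pics/t18c.png

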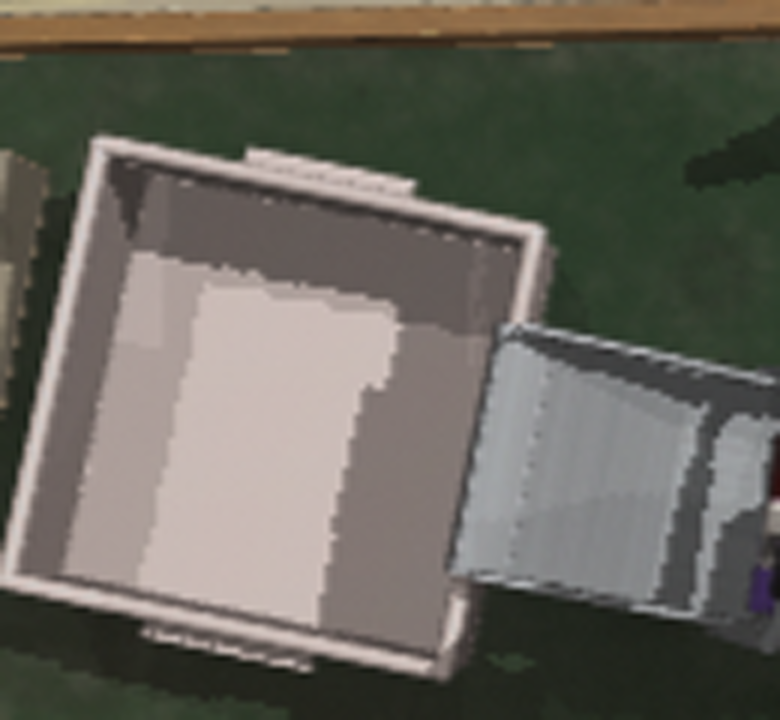

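```bash
python3 -m handwheel '[{"delta_pos":[-1,-0.5,0],"yaw":0},{"delta_pos":[-2,-0.5,0],"yaw":0},{"delta_pos":[-2,-0.5,0],"yaw":0},{"delta_pos":[-2,-0.5,0],"yaw":0}]'; python3 -c "
from h import *
s=snap('top','t19');crop('t19','t19c',200,170,330,290,6)"
```

```text
time: 25.35
tool_pos: [0.4087, -0.2178, 0.0121]
ee_rot: [-1.571, -0.0, 1.349]
wrist_force: [2.2, 4.9, 1.9]
width: 0.0077
```

View pics/t19c.png

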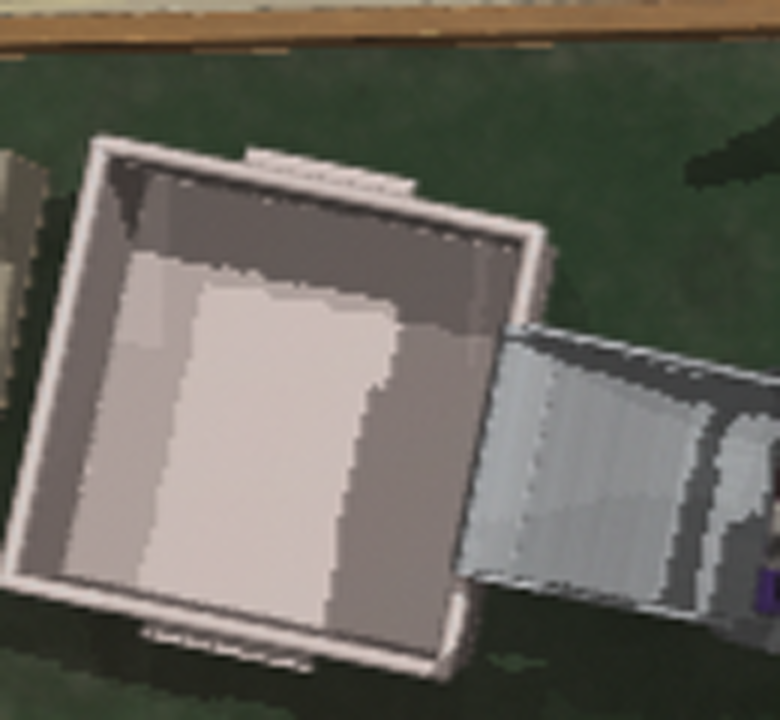

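Run:
```python
import numpy as np
def bar(f,r): f=np.radians(f);a=155+r;return np.array([-a*np.cos(f)+50*np.sin(f), a*np.sin(f)+50*np.cos(f)+81])
b0=np.array([-260.6,29.1])
for f in list(range(-20,73,3)):
    r=107-min(5,(f+22)/4)
    d=bar(f,r)-b0; print(f,np.round(r,1),"row",np.round([d[0],-d[1]],1),"z",round(bar(f,r)[1]))
```

```text
-20 106.5 row [-2.2 -9.4] z 39
-17 105.8 row [ -3.4 -23.5] z 53
-14 105.0 row [ -3.8 -37.5] z 67
-11 104.2 row [ -3.4 -51.5] z 81
-8 103.5 row [ -2.3 -65.4] z 95
-5 102.8 row [ -0.5 -79.2] z 108
-2 102 row [  2.  -92.9] z 122
1 102 row [   4.5 -106.4] z 135
4 102 row [   7.7 -119.7] z 149
7 102 row [  11.6 -132.8] z 162
10 102 row [  16.2 -145.8] z 175
13 102 row [  21.4 -158.4] z 188
16 102 row [  27.3 -170.8] z 200
19 102 row [  33.9 -182.8] z 212
22 102 row [  41.  -194.5] z 224
25 102 row [  48.8 -205.8] z 235
28 102 row [  57.2 -216.7] z 246
31 102 row [  66.1 -227.1] z 256
34 102 row [  75.5 -237.1] z 266
37 102 row [  85.4 -246.5] z 276
40 102 row [  95.9 -255.4] z 284
43 102 row [ 106.7 -263.7] z 293
46 102 row [ 118.  -271.5] z 301
49 102 row [ 129.7 -278.7] z 308
52 102 row [ 141.8 -285.2] z 314
55 102 row [ 154.1 -291.1] z 320
58 102 row [ 166.8 -296.3] z 325
61 102 row [ 179.7 -300.9] z 330
64 102 row [ 192.9 -304.8] z 334
67 102 row [ 206.2 -308. ] z 337
70 102 row [ 219.7 -310.5] z 340
```

First to about φ = +1° (level), then check forces and view.

```bash
python3 -m handwheel '[{"delta_pos":[-0.5,-2,0],"yaw":0},{"delta_pos":[-2,-8,0],"yaw":0},{"delta_pos":[-3,-17,0],"yaw":0},{"delta_pos":[-3.8,-29,0],"yaw":0},{"delta_pos":[-3.8,-41,0],"yaw":0},{"delta_pos":[-3,-53,0],"yaw":0},{"delta_pos":[-2,-65,0],"yaw":0},{"delta_pos":[-0.5,-77,0],"yaw":0},{"delta_pos":[1,-86,0],"yaw":0},{"delta_pos":[2,-92,0],"yaw":0},{"delta_pos":[2.2,-94,0],"yaw":0},{"delta_pos":[2.2,-94,0],"yaw":0}]'; python3 -c "
from h import *
s=snap('top','t20');crop('t20','t20c',200,170,400,290,4);snap('scene','s20');crop('s20','s20c',220,150,400,310,4);o=robot.get_obs();print(o['tool_pos'],o['wrist_force'])"
```

```text
time: 26.6
tool_pos: [0.4092, -0.2154, 0.1061]
ee_rot: [-1.571, -0.0, 1.349]
wrist_force: [0.1, -0.7, -2.6]
width: 0.008
[ 0.40892795 -0.21537573  0.10555428] [-0.84564173 -1.09712781 -3.73879249]
```

View pics/t20c.png

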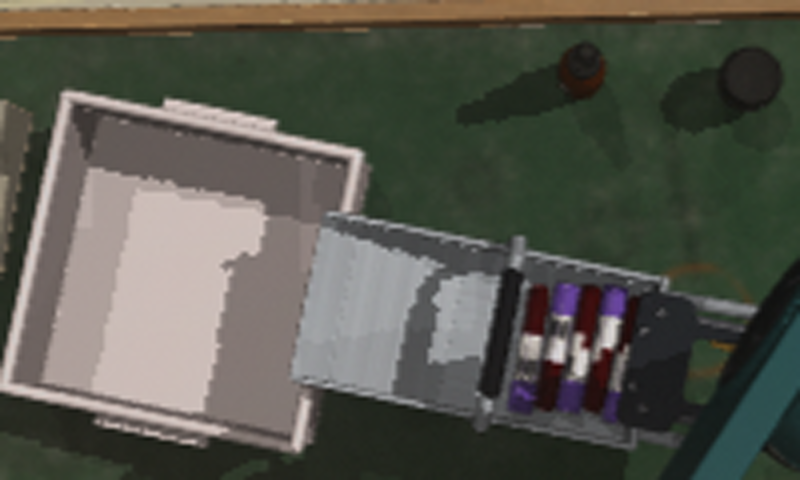

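View pics/s20c.png

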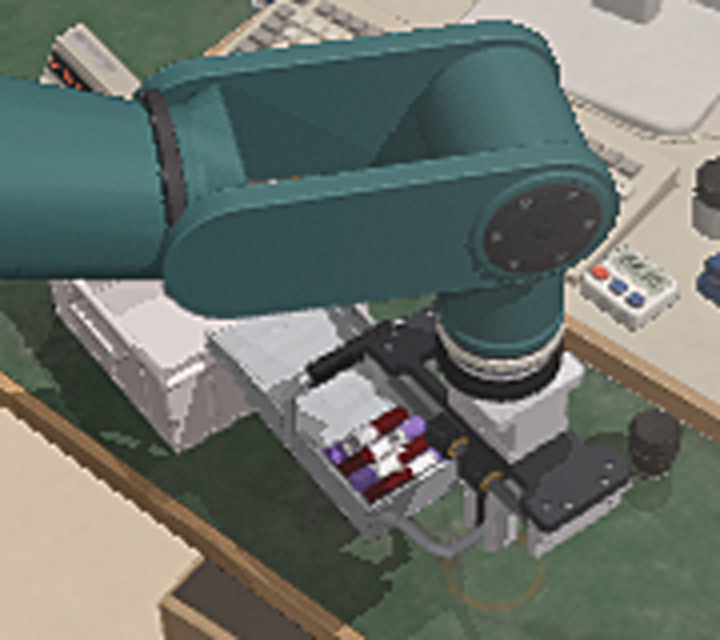

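```bash
python3 -m handwheel '[{"delta_pos":[1,-4,0],"yaw":0},{"delta_pos":[2.5,-12.5,0],"yaw":0},{"delta_pos":[5.5,-25.7,0],"yaw":0},{"delta_pos":[9.4,-38.8,0],"yaw":0},{"delta_pos":[14,-51.8,0],"yaw":0},{"delta_pos":[19.2,-64.4,0],"yaw":0},{"delta_pos":[25,-76.8,0],"yaw":0},{"delta_pos":[31.7,-88.8,0],"yaw":0},{"delta_pos":[38.8,-100.5,0],"yaw":0},{"delta_pos":[42.5,-106,0],"yaw":0},{"delta_pos":[42.5,-106,0],"yaw":0},{"delta_pos":[42.5,-106,0],"yaw":0}]'; python3 -c "
from h import *
s=snap('top','t21');crop('t21','t21c',200,170,400,290,4);snap('scene','s21');crop('s21','s21c',220,150,400,310,4);o=robot.get_obs();print(o['tool_pos'],o['wrist_force'])"
```

```text
time: 27.9
tool_pos: [0.4184, -0.1742, 0.2119]
ee_rot: [-1.57, 0.0, 1.349]
wrist_force: [-0.1, -0.2, -2.3]
width: 0.0079
[ 0.41822213 -0.17429577  0.21143023] [ 0.3361454  -0.55581943 -3.5085936 ]
```

View pics/t21c.png

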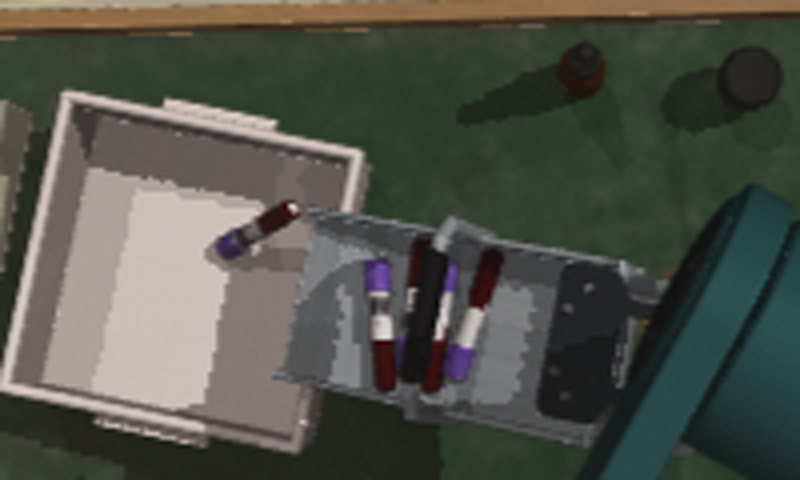

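View pics/s21c.png

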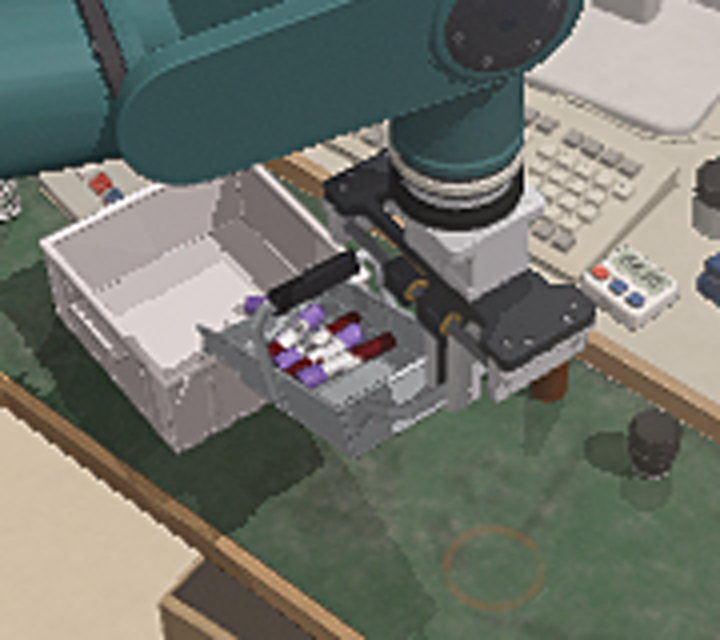

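```bash
python3 -m handwheel '[{"delta_pos":[0,0,0],"yaw":0},{"delta_pos":[0,0,0],"yaw":0},{"delta_pos":[4,-5.8,0],"yaw":0},{"delta_pos":[8,-11,0],"yaw":0},{"delta_pos":[12.5,-16.7,0],"yaw":0},{"delta_pos":[21.4,-27.1,0],"yaw":0},{"delta_pos":[30.8,-37.1,0],"yaw":0},{"delta_pos":[40.7,-46.5,0],"yaw":0},{"delta_pos":[51.2,-55.4,0],"yaw":0},{"delta_pos":[56,-59,0],"yaw":0},{"delta_pos":[56,-59,0],"yaw":0},{"delta_pos":[56,-59,0],"yaw":0}]'; python3 -c "
from h import *
s=snap('top','t22');crop('t22','t22c',200,170,400,290,4);snap('scene','s22');crop('s22','s22c',220,150,400,310,4);o=robot.get_obs();print(o['tool_pos'],o['wrist_force'])"
```

```text
time: 29.2
tool_pos: [0.4308, -0.1195, 0.2709]
ee_rot: [-1.57, -0.0, 1.349]
wrist_force: [-1.1, -0.0, -3.6]
width: 0.0077
[ 0.43065616 -0.1197216   0.27065023] [ 0.28492925  0.72319668 -3.14547713]
```

View pics/t22c.png

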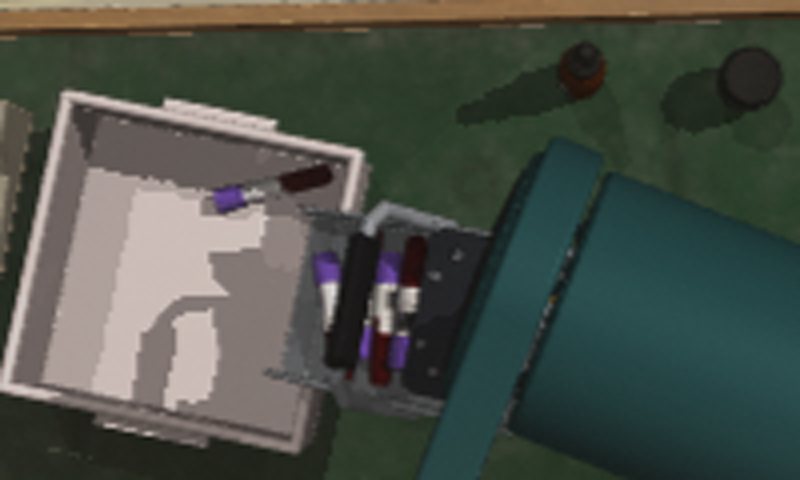

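View pics/s22c.png

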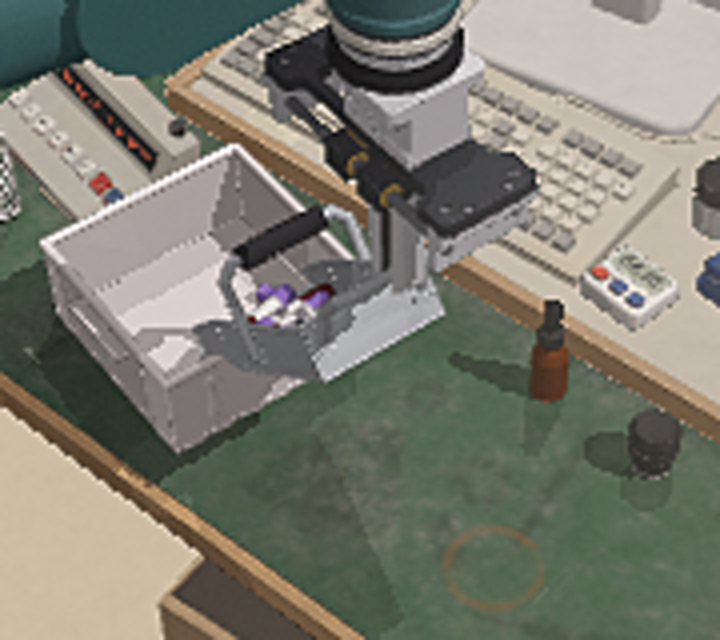

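```bash
python3 -m handwheel '[{"delta_pos":[0,0,0],"yaw":0},{"delta_pos":[0,0,0],"yaw":0},{"delta_pos":[0,0,0],"yaw":0},{"delta_pos":[6,-4.7,0],"yaw":0},{"delta_pos":[17.3,-12.5,0],"yaw":0},{"delta_pos":[29,-19.7,0],"yaw":0},{"delta_pos":[41,-26.2,0],"yaw":0},{"delta_pos":[41,-26.2,0],"yaw":0},{"delta_pos":[41,-26.2,0],"yaw":0},{"delta_pos":[41,-26.2,0],"yaw":0}]'; python3 -c "
from h import *
s=snap('top','t23');crop('t23','t23c',200,170,400,290,4);snap('scene','s23');crop('s23','s23c',220,150,400,310,4);o=robot.get_obs();print(o['tool_pos'],o['wrist_force'])"
```

```text
time: 30.3
tool_pos: [0.4398, -0.0796, 0.2971]
ee_rot: [-1.57, 0.0, 1.349]
wrist_force: [-0.6, 0.7, -4.0]
width: 0.008
[ 0.43972354 -0.07978711  0.29700658] [ 0.71782402  0.74833568 -3.7780708 ]
```

View pics/t23c.png

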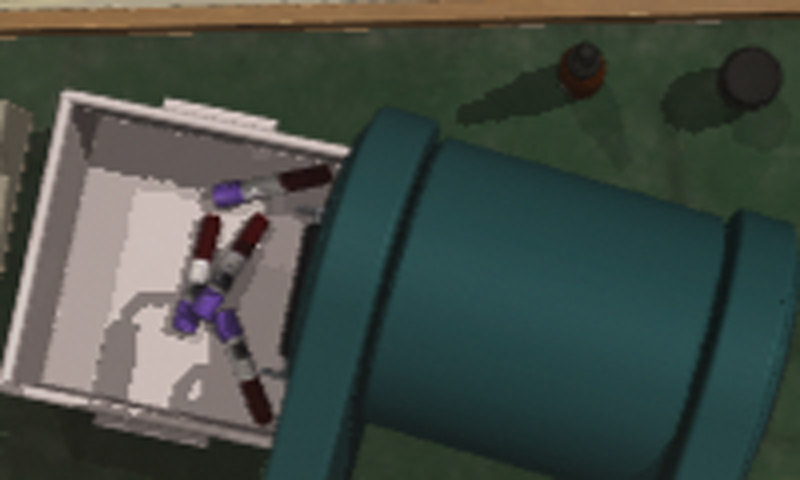

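View pics/s23c.png

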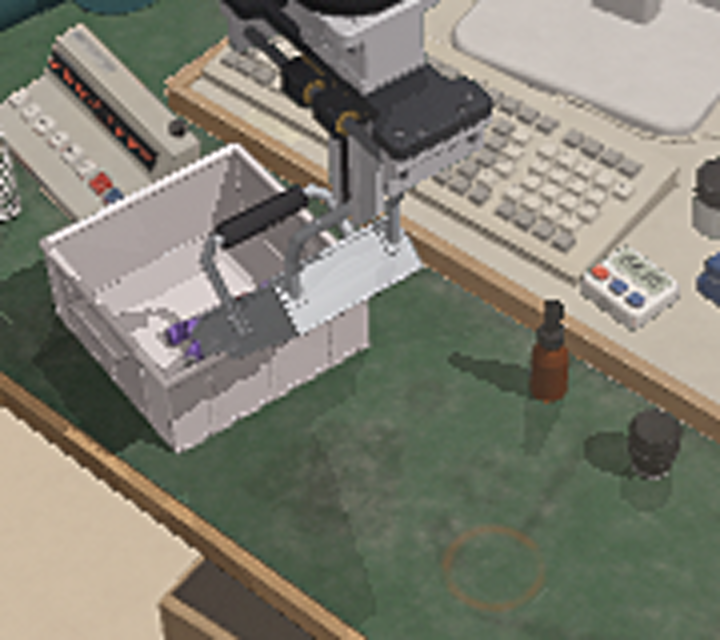

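```bash
python3 -m handwheel '[{"delta_pos":[0,0,0],"yaw":0},{"delta_pos":[0,0,0],"yaw":0},{"delta_pos":[0,0,0],"yaw":0}]'; python3 -c "
from h import *
s=snap('top','t24');crop('t24','t24c',200,170,300,290,5);snap('wrist','w24')"
```

```text
time: 30.7
tool_pos: [0.4397, -0.0798, 0.2971]
ee_rot: [-1.57, -0.0, 1.349]
wrist_force: [0.6, 1.0, -3.9]
width: 0.0079
```

View pics/t24c.png

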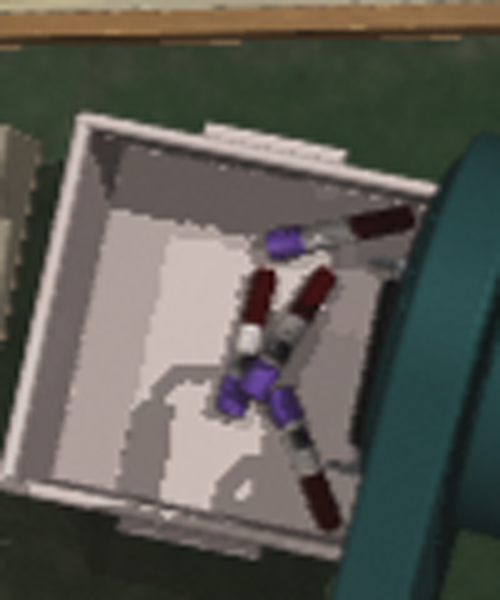

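View pics/w24.png

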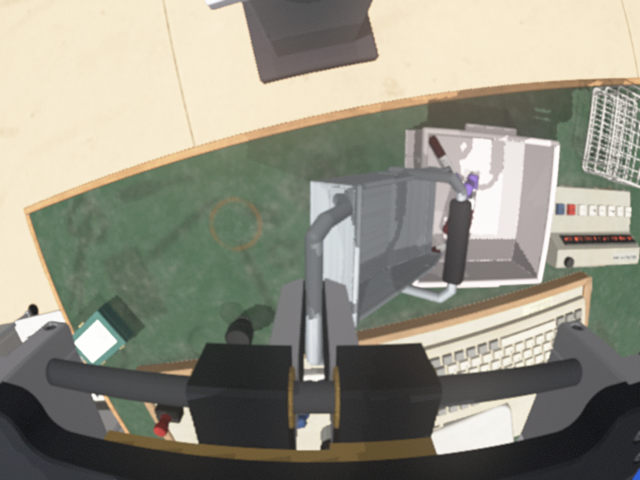

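```bash
python3 -m handwheel '[{"delta_pos":[6,-3,0],"yaw":0},{"delta_pos":[12.3,-6,0],"yaw":0},{"delta_pos":[25,-11,0],"yaw":0},{"delta_pos":[33,-14,0],"yaw":0},{"delta_pos":[33,-14,0],"yaw":0},{"delta_pos":[33,-14,0],"yaw":0},{"delta_pos":[33,-14,0],"yaw":0}]'; python3 -c "
from h import *
crop('w24','w24c',300,110,580,320,2.8)
s=snap('top','t25');crop('t25','t25c',200,170,300,290,5);snap('wrist','w25');crop('w25','w25c',300,110,580,320,2.8)"
```

```text
time: 31.5
tool_pos: [0.4471, -0.0474, 0.3112]
ee_rot: [-1.571, 0.0, 1.349]
wrist_force: [0.8, -0.1, -4.6]
width: 0.008
```

View pics/w25c.png

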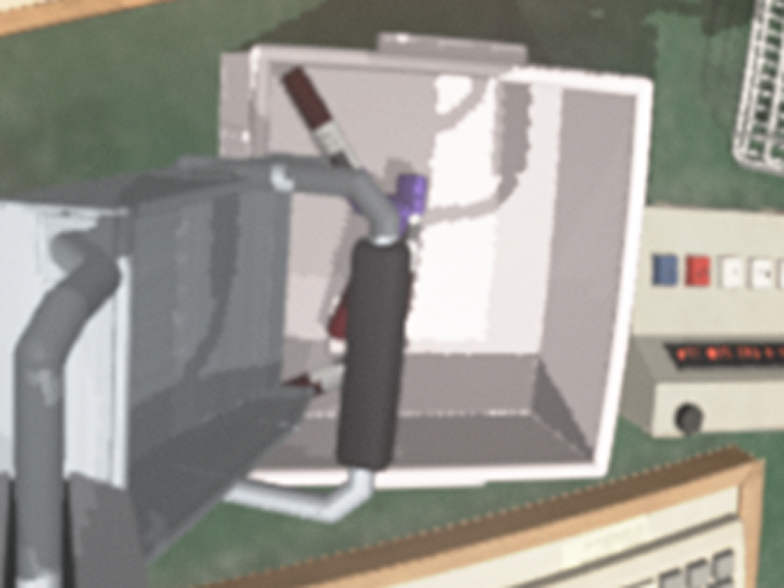

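View pics/w24c.png

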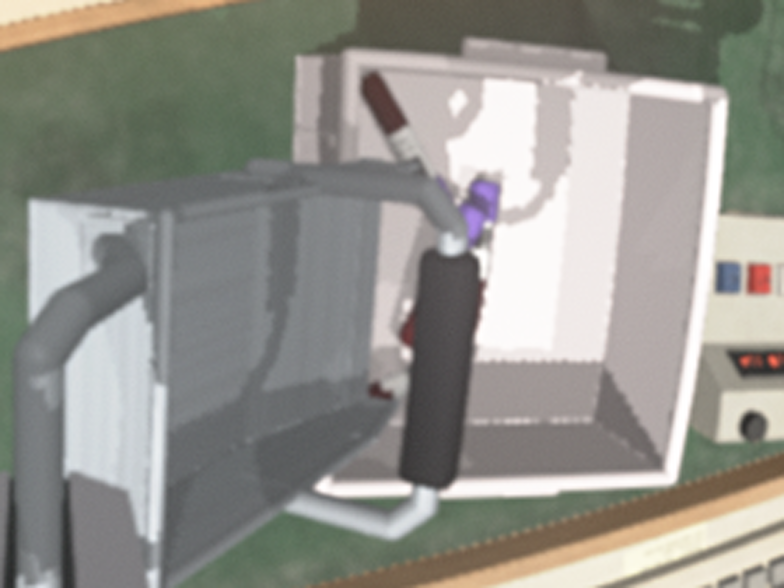

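```bash
python3 -m handwheel '[{"delta_pos":[-8,3,0],"yaw":0},{"delta_pos":[-20.6,8,0],"yaw":0},{"delta_pos":[-33,14,0],"yaw":0},{"delta_pos":[-45,20.5,0],"yaw":0},{"delta_pos":[-56.7,27.7,0],"yaw":0},{"delta_pos":[-68,35.5,0],"yaw":0},{"delta_pos":[-78.8,43.8,0],"yaw":0},{"delta_pos":[-89.3,52.7,0],"yaw":0},{"delta_pos":[-99.2,62.1,0],"yaw":0},{"delta_pos":[-108.6,72.1,0],"yaw":0},{"delta_pos":[-117.5,82.5,0],"yaw":0},{"delta_pos":[-117.5,82.5,0],"yaw":0}]'; python3 -c "
from h import *
s=snap('top','t26');crop('t26','t26c',200,170,400,290,4);snap('scene','s26');crop('s26','s26c',220,150,400,310,4);"
```

```text
time: 32.8
tool_pos: [0.4203, -0.1631, 0.227]
ee_rot: [-1.568, 0.001, 1.347]
wrist_force: [0.0, 2.5, -2.8]
width: 0.0083
```

View pics/t26c.png

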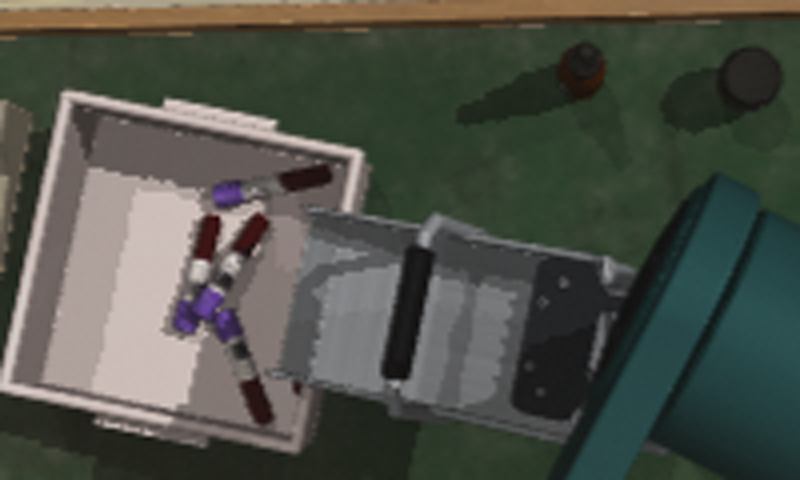

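View pics/s26c.png

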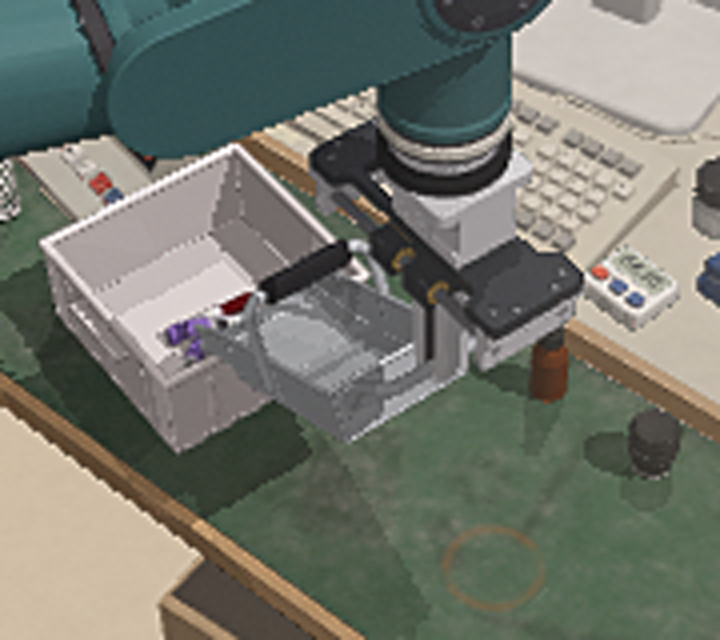

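```bash
python3 -m handwheel '[{"delta_pos":[-8.4,10.9,0],"yaw":0},{"delta_pos":[-16.2,22.2,0],"yaw":0},{"delta_pos":[-23.3,33.9,0],"yaw":0},{"delta_pos":[-30,46,0],"yaw":0},{"delta_pos":[-35.8,58.3,0],"yaw":0},{"delta_pos":[-41,71,0],"yaw":0},{"delta_pos":[-45.6,84,0],"yaw":0},{"delta_pos":[-49.5,97,0],"yaw":0},{"delta_pos":[-52.7,110.3,0],"yaw":0},{"delta_pos":[-55.2,123.8,0],"yaw":0},{"delta_pos":[-56,130,0],"yaw":0},{"delta_pos":[-56,130,0],"yaw":0}]'; python3 -c "
from h import *
s=snap('top','t27');crop('t27','t27c',200,170,400,290,4);snap('wrist','w27')"
```

```text
time: 34.1
tool_pos: [0.4084, -0.2169, 0.0977]
ee_rot: [-1.569, 0.0, 1.349]
wrist_force: [0.8, 0.6, -0.1]
width: 0.0079
```

View pics/t27c.png

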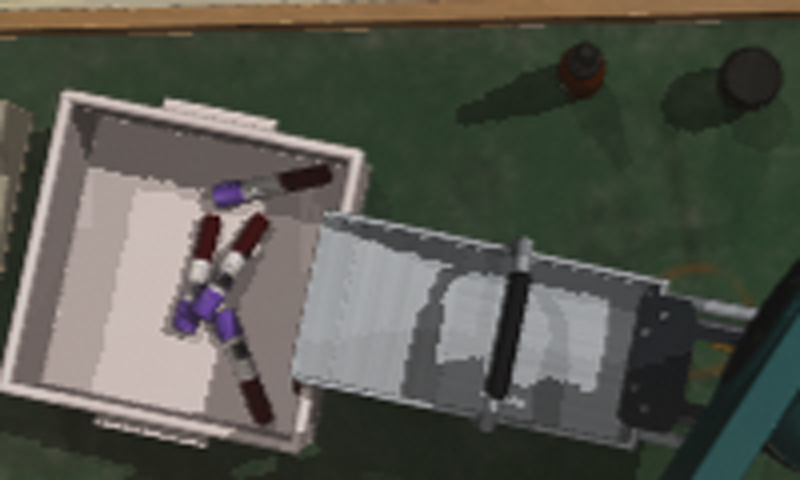

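View pics/w27.png

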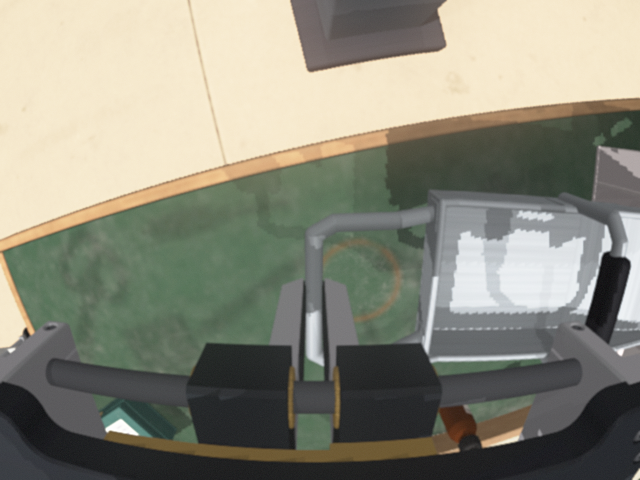

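```bash
python3 -m handwheel '[{"delta_pos":[0,0,0],"yaw":0},{"delta_pos":[-1,5,0],"yaw":0},{"delta_pos":[-2.5,14,0],"yaw":0},{"delta_pos":[-3.5,23,0],"yaw":0},{"delta_pos":[-4,33,0],"yaw":0},{"delta_pos":[-4,43,0],"yaw":0},{"delta_pos":[-4,52,0],"yaw":0},{"delta_pos":[-3.5,60,0],"yaw":0},{"delta_pos":[-3,66,0],"yaw":0},{"delta_pos":[-2.5,70,0],"yaw":0},{"delta_pos":[-2.5,70,0],"yaw":0},{"delta_pos":[-2.5,70,0],"yaw":0}]'; python3 -c "
from h import *
o=robot.get_obs();print(o['wrist_force'])
s=snap('top','t28');crop('t28','t28c',200,170,330,290,6)"
```

```text
time: 35.4
tool_pos: [0.4085, -0.2192, 0.029]
ee_rot: [-1.571, 0.0, 1.349]
wrist_force: [-0.7, 0.8, -1.7]
width: 0.0077
[-0.70565748  0.83611988 -1.72143051]
```

View pics/t28c.png

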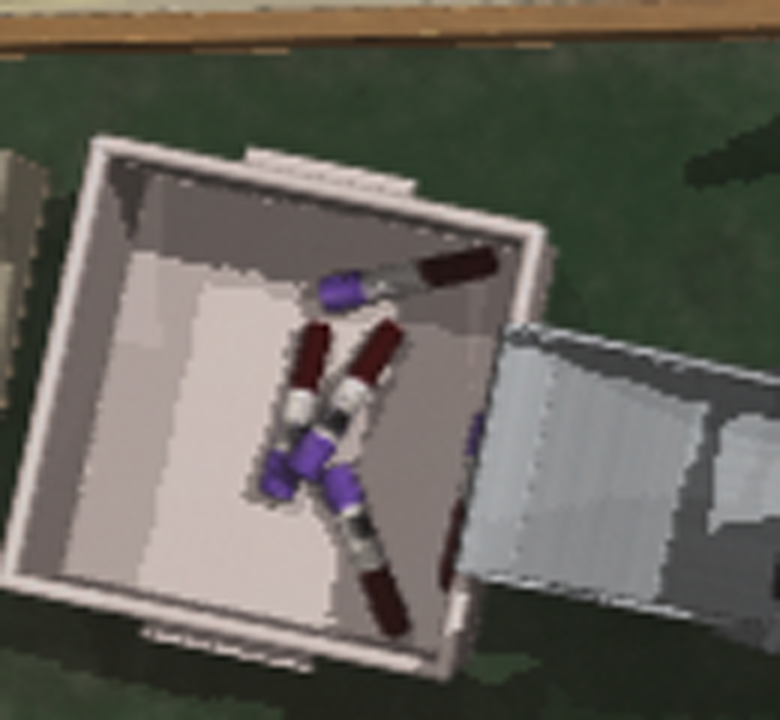

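```bash
python3 -m handwheel '[{"delta_pos":[0.7,4,0],"yaw":0},{"delta_pos":[1.5,8,0],"yaw":0},{"delta_pos":[2.5,12,0],"yaw":0},{"delta_pos":[3.5,15,0],"yaw":0},{"delta_pos":[4,16,0],"yaw":0},{"delta_pos":[4,16.5,0],"yaw":0},{"delta_pos":[4,16.5,0],"yaw":0},{"delta_pos":[4,16.5,0],"yaw":0}]'; python3 -c "
from h import *
o=robot.get_obs();print(o['wrist_force'])
s=snap('wrist','w29')"
```

```text
time: 36.25
tool_pos: [0.4107, -0.2198, 0.0151]
ee_rot: [-1.576, 0.009, 1.349]
wrist_force: [-2.0, -6.3, 6.2]
width: 0.0077
[-2.0215153  -6.30204495  6.24598221]
```

View pics/w29.png

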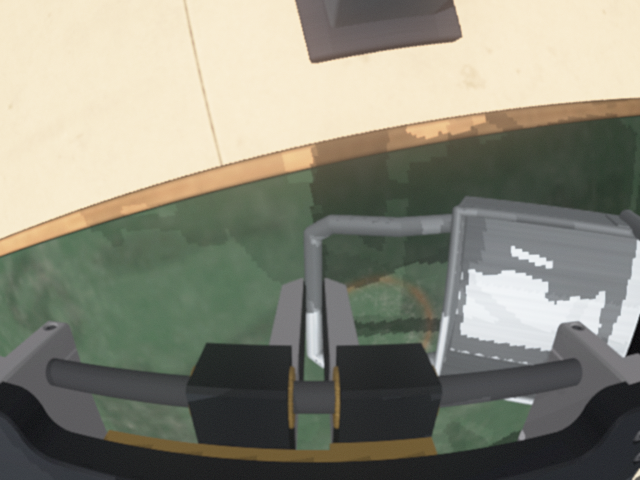

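```bash
python3 -m handwheel '[{"delta_pos":[-1,-1.5,0],"yaw":0},{"delta_pos":[-2,-2.5,0],"yaw":0},{"delta_pos":[-2,-2.5,0],"yaw":0}]'; python3 -m handwheel '[{"delta_pos":[0,0,0],"yaw":0},{"delta_pos":[0,0,0],"yaw":0},{"delta_pos":[0,0,0],"yaw":0},{"delta_pos":[0,0,0],"yaw":0},{"delta_pos":[0,0,0],"yaw":0},{"delta_pos":[0,0,0],"yaw":0}]' 140;  python3 -c "
from h import *
s=snap('wrist','w30')"
```

```text
time: 36.6
tool_pos: [0.4103, -0.2194, 0.0165]
ee_rot: [-1.575, 0.004, 1.349]
wrist_force: [-0.1, -5.6, 4.5]
width: 0.0077
time: 37.2
tool_pos: [0.4087, -0.2169, 0.0146]
ee_rot: [-1.57, -0.001, 1.349]
wrist_force: [-0.4, -0.3, 0.1]
width: 0.0421
```

View pics/w30.png

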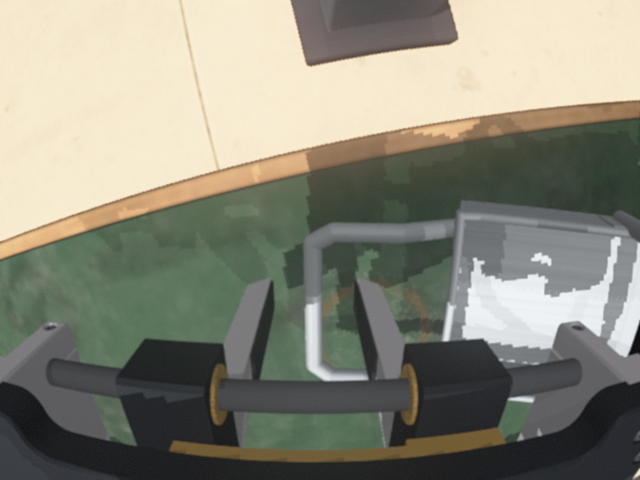

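Released, bar free between the open fingers. Lift straight up.

```bash
python3 -m handwheel '[{"delta_pos":[0,-6,0],"yaw":0},{"delta_pos":[0,-18,0],"yaw":0},{"delta_pos":[0,-36,0],"yaw":0},{"delta_pos":[0,-60,0],"yaw":0},{"delta_pos":[0,-90,0],"yaw":0},{"delta_pos":[0,-120,0],"yaw":0},{"delta_pos":[0,-150,0],"yaw":0},{"delta_pos":[0,-175,0],"yaw":0},{"delta_pos":[0,-190,0],"yaw":0},{"delta_pos":[0,-190,0],"yaw":0},{"delta_pos":[0,-190,0],"yaw":0}]'; python3 -m handwheel '[{"delta_pos":[-20,0,0],"yaw":0},{"delta_pos":[-50,0,0],"yaw":0},{"delta_pos":[-85,0,0],"yaw":0},{"delta_pos":[-115,0,0],"yaw":0},{"delta_pos":[-130,0,0],"yaw":0},{"delta_pos":[-130,0,0],"yaw":0},{"delta_pos":[-130,0,0],"yaw":0}]'; python3 -c "
from h import *
s=snap('top','t31');crop('t31','t31c',200,170,400,290,4);snap('scene','s31');crop('s31','s31c',220,170,400,310,4);snap('wrist','w31')"
```

```text
time: 38.35
tool_pos: [0.4086, -0.217, 0.2044]
ee_rot: [-1.57, -0.0, 1.349]
wrist_force: [0.3, 0.3, 0.6]
width: 0.0423
time: 39.05
tool_pos: [0.3801, -0.343, 0.2039]
ee_rot: [-1.569, -0.002, 1.349]
wrist_force: [0.0, -0.2, 0.1]
width: 0.0424
```

View pics/t31c.png

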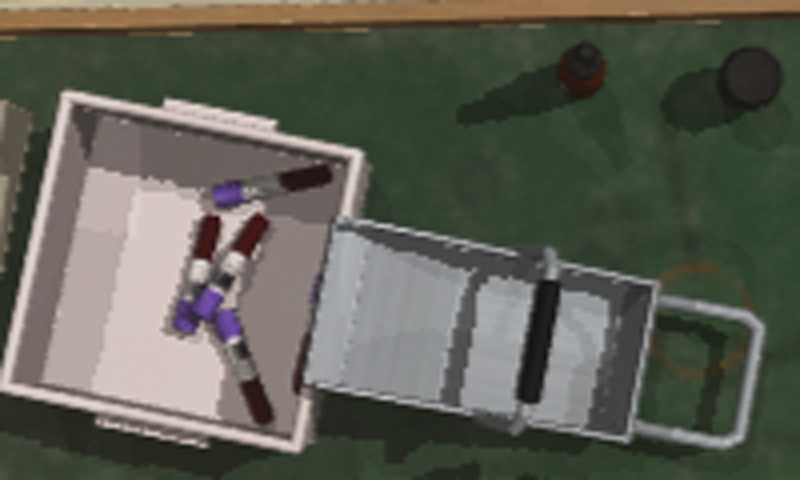

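View pics/s31c.png

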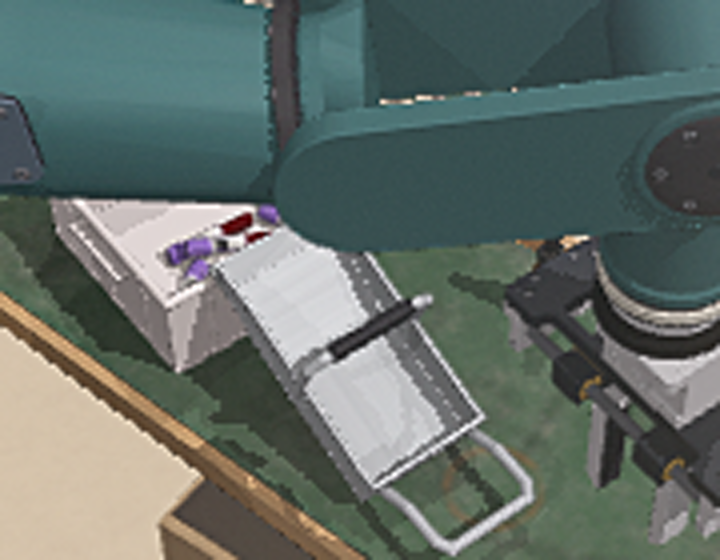

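Run:
```python
from h import *
np.set_printoptions(precision=4,suppress=True)
def o(p,x0,y0,k): return ((p[0]+.5)/k-.5+x0,(p[1]+.5)/k-.5+y0)
t=robot.snapshot('top');s=robot.snapshot('scene');T=(200,170,4);S=(220,170,4)
print("front lo corner",tri(ray(t,*o((305,385),*T)),ray(s,*o((218,267),*S))))
print("bar",tri(ray(t,*o((752,382),*T)),ray(s,*o((490,520),*S))))
for a in [(362,157),(298,445),(68,97),(6,388)]: print(plane(t,*o(a,*T),.083))
o_=robot.get_obs();print(o_['time'])
robot.close_job()
```

```text
front lo corner (array([0.4163, 0.0466, 0.0971]), [0.0021620504101028167, 0.002162050410102755])
bar (array([ 0.4091, -0.2183,  0.0344]), [0.002009595500136561, 0.002009595500136459])
[0.5488 0.014  0.083 ]
[0.3794 0.0545 0.083 ]
[0.5883 0.1887 0.083 ]
[0.4161 0.2269 0.083 ]
39.3
the job is handed in; nothing more can be done
```

The job is handed in at 39.3 s. All five tubes are in the bin, and the empty tray is leaning on the near rim with its back end on the desk.

**What I did**
- I carried the tray level by its arch, hooked its edge over the middle of the near rim and drew it back until the edge caught, at about 4–5 N.
- I then opened the fingers a little at a time so the back end came down to the desk. When I let go of the arch, the tray slid about 8 mm forward, still hooked.
- I gripped the back bar, drew the tray back to the catch again, and swung it up to about 60°, with the bar at about 0.33 m.
- I lowered it along the same arc, released the bar and moved the arm clear.

**Last checks**
- **Tubes:** the top view shows four tubes in the open part of the bin. The fifth lies along the near wall, partly hidden by the lip.
- **Tray:** it is empty. Its front edge is about 5 mm inside the rim line and its front corner about 0.097 m up. The back bar is at about 0.034 m.
- **Bin:** three corners are within about 2.5 mm of where they started. The fourth differs by about 3.5 mm, which is close to what I can read from the pixels.
- **Bystanders:** the dropper and eyepiece had not visibly moved. I did not re-measure the rack or the slide box.

**Weaker points**
- The force reading near the end of the lowering rose to about 6 N each way, because I pressed the bar slightly too low and too far forward. I eased off before releasing.
- The bar height read about 5 mm higher than the geometry predicts, with ray misfits of about 2 mm.
- I judged that step 1 (hooked and drawn back) and step 2 (swung up) were met from poses and forces only.

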